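# Put the sample jars away in the bolted lamp cabinet

## Robot

A 6-joint arm with a two-finger parallel gripper is mounted at the origin on the work surface. World frame = base frame: x ahead of the robot, y to its left, z up, the work surface at z = 0. Lengths are in m, angles in rad, forces in N, time in s.
With the tool pointing down it reaches from about 0.375 to 0.975 m from the base axis. Payload 3.8 kg.
Tool frame: the origin (TCP) lies at the very end of the fingers, on their centre line; the grasp point (between the pads) lies 19 mm behind it; y points along the fingers, x is the direction in which the jaws open and shut, and the axes are right-handed (so a half turn about y gives the same grasp; the last joint's range is limited). The gripper opens to 85 mm and grips with 20 to 120 N. Pads are 22 mm wide; open, the fingers measure 114 mm over their backs; the gripper's body (76 mm by 85 mm) begins 54 mm behind the grasp point. The pads swing forward as they close: fully open they stand 13 mm farther back than shut.
Start: joints at [1.098, 0.264, 1.604, -0, 1.274, -0.037], TCP at [0.285, 0.612, 0.231] pointing down, gripper open.
Joint ranges: [-2.63, 2.63], [-0.94, 2.18], [0.31, 2.57], [-1.31, 4.45], [0, 2.66], [-2.55, 2.55]. Speed limits (rad/s): [2.57, 2.57, 3.14, 3.14, 3.14, 3.14].

## Interface

Orientations are given as a rotation vector (axis times angle).
In Python, from workcell import bot, cams gives the robot as it stands.
- The arm moves only by the tool play_rows, never from a script. Its argument "motion" is a list of rows, each a list of 2 entries, a list of its own where there are three numbers: the shift along the world's x, y, z normalised to -1 to 1, where 1 is 400 mm, then the turn, a rotation vector about the world's x, y, z normalised to -1 to 1, where 1 is pi/4 rad. In form: [[[tx, ty, tz], [ax, ay, az]], ...]. A call has 1 to 10 rows; each row is the pose to reach, as a shift and turn from the pose commanded when the call began; what a row does not reach only later rows make up. A row lasts 1/8 s, in which the tool goes at most 62.5 mm and 10.7 degrees, less where a joint would pass 70% of its speed; a pose out of reach is approached as far as the arm can. A call with a number of a shift or a turn outside -1 to 1 is refused whole. A call with a gripper value outside its range is refused whole. "gripper" is the closure, from 0 (fully open) to 1 (shut), set as the call begins (left out, the last holds). The fingers move at their own pace and stop on an object; "squeeze" is the grip in N (left out, the last holds). Time passes only in rows, so rows that repeat a pose let the fingers close. It gives the time, the measured TCP pose, the force and the opening at its end, in the units of the state.
- bot.read_state(): the state, without advancing time (a new reading comes with each control period).
- cams.read_camera(name): name is "scene" or "top" or "wrist"; returns (picture, depth): 400x640x3 uint8, red, green, blue; 400x640 float32, m along the optical axis (not along the pixel's ray), 0 where there is no reading.
- cams.calibration(name): a dict with "mtx" (3x3 intrinsics, pixels), "k1" (the pictures are not rectified: a ray, as slopes to the right and down, at radius r is drawn at 1 + k1 r^2 times it, then the intrinsics apply), "R" (3x3) and "t" (3): a world point X has camera coordinates R X + t; the wrist camera has in their place "tool_from_camera" (4x4, takes a point from camera to tool coordinates, whose origin is the TCP and whose axes are the tool frame's). Camera axes: x right, y down, z forward; pixel columns grow to the right and rows downward; lengths in m; the calibration is good to about 2 mm. A picture is of the moment at which its call begins: read the wrist's pose just before it. calibration takes no time and is no camera call.
- bot.finish_job(): hands the job in, once; it reports no verdict.
Trained networks look in the newest picture that a camera, given by its name, has taken for a name from the list of things; names that differ only in an ending like _2 or _b are one class to them, and where a whole thing is asked for, a point or a joint stands for the part that bears it (a point fixed in the world has none). Each returns a list of dicts, best first, with "conf" (0 to 1); they miss things now and then, are a little off and sometimes report something else, mostly with a low value. They report only what shows in the picture. A call takes as long as a camera call. They do not tell look-alikes from the thing itself.
- cams.recognise(camera, label): "xyz" ([x, y, z] in m, in the coordinates of the camera as it stood for that picture, good to about 4 mm: the middle of the surface that is visible of it).
- cams.regions_of(camera, label): "mask" (400x640 bool, what is visible of it).
- cams.mark_of(camera, label): "xyz" ([x, y, z] in m, in the coordinates of the camera as it stood for that picture, good to about 4 mm: a listed point, or the origin of a listed thing).
The state is a dict: "time": time; "q": joint angles; "joint_vel": joint speeds; "joint_torque": joint torques, N m; "tool_pos": TCP position; "tcp_rot": TCP orientation; "wrist_force": force on the tool from outside, world axes, zero at the start; "torque": the same for the moment, N m; "width": opening from 0.0 (shut) to 1.0 (fully open).
Only numpy, scipy, OpenCV 4.12 (cv2) and the standard library are available. Lean on these libraries where they do the work, as an engineer would, in place of code of your own. Each camera call takes 0.05 s, during which the arm holds its last target.

## Task

Switch off all four lamp switches of the little cabinet first, then use the hooked rod (never your own fingers) to slide its bolt open, pull the tray right out from under the clear deck and stand every sample jar upright in it. Push the loaded tray fully home, slide the bolt fully shut again with the rod, and lay the rod back on its mat; leave the flask, the gift box and the beaker alone.

Things in the scene. Friction and masses are not known exactly. Their poses are not given: they have to be found in the camera images.
- cabinet: open-sided cabinet fixed to the bench: black posts, clear deck. Origin at bench level, in the middle of the tray lane, below the deck's front edge; x points inwards (from the robot), y left, z up. Two guide rails 14 mm high, 8 thick, at y = -119.5 and 119.5 mm, x -160 to 155; back stop face at x = 155. The bolt lies under the deck, left of the lane, and is reached from the open left side.
- deck_edge (a point): top of the deck's front edge, above the cabinet's origin. The deck covers cabinet x 0 to 190, y -138 to 212 mm; underside z 107 mm (lamp bars under it hang to 101), top 117. Posts 12 mm square stand at x 8 and 182, y -132 and 206 mm; all sides are otherwise open.
- bolt (a joint): brass bolt under the deck, in m: 0 = shut (stands in front of the tray's lug), 0.035 = fully open. Opens along the cabinet's +y (left); friction about 1.5 N, stays where left, hard stops at both ends. Bar 16 mm wide, centre line at cabinet x = 65 mm, top at z = 36, y 119 to 174 when shut. Under it a grey bed, x 45 to 85, y 135 to 201, 20 mm high.
- bolt_knob (a point): top centre of the bolt's upright red knob, a post 16 mm in diameter standing on the bolt from z = 36 to 68 mm; at cabinet (65, 147, 68) mm when shut, moving with the bolt. About 33 mm are free above it under the deck.
- tray: loose white tray sliding on the bench between the rails (3 mm play each side). Outer 130 (x) by 225 (y) mm, walls 35 high, 5 thick, floor 5; 350 g. Origin at the centre of its underside, x inwards like the cabinet's. Fully home (starts so) against the back stop: origin at cabinet x = 87 to 90 mm, y = 0. Right out, to be loaded from above: about x = -65 mm.
- tray_grip (a point): top centre of the tray's upright orange grip plate, at tray (-162, 0, 90) mm: 10 mm thick in x, 60 wide in y, from z 12 to 90. A stem 20 mm wide (z 15 to 25) joins it to the tray's front wall at x = -65.
- tray_lug (a point): top outer edge of the lug on the tray's left wall, at tray (-1, 134, 36) mm: x -8 to 6, z 18 to 36 mm, standing out 21 mm over the rail. The shut bolt stands 6 mm in front of it when the tray is home; the bolt can only be shut if the tray is within about 6 mm of home.
- bank: white switch box fixed to the bench, 230 (x) by 60 (y) by 40 mm high, carrying a row of four red toggle levers. Origin at the centre of its underside; its x runs along the row. Levers pivot on its top (z = 40 mm) at x = -75, -25, 25, 75 mm, y = 0.
- sw0 (a joint): toggle lever 0, at x = -75 mm on the bank: round, 10 mm thick, 35 mm from pivot to tip. Angle from upright in rad: negative leans to the bank's -x (on; starts -0.45 to -0.25), positive to +x; off is beyond 0.75 (stop 1.25). Stays where left; about 1 N at the tip. A finger drawn along the row to +x with its end 20 mm above the box pushes each over and passes.
- sw1 (a joint): toggle lever 1, at x = -25 mm on the bank: round, 10 mm thick, 35 mm from pivot to tip. Angle from upright in rad: negative leans to the bank's -x (on; starts -0.45 to -0.25), positive to +x; off is beyond 0.75 (stop 1.25). Stays where left; about 1 N at the tip. A finger drawn along the row to +x with its end 20 mm above the box pushes each over and passes.
- sw2 (a joint): toggle lever 2, at x = 25 mm on the bank: round, 10 mm thick, 35 mm from pivot to tip. Angle from upright in rad: negative leans to the bank's -x (on; starts -0.45 to -0.25), positive to +x; off is beyond 0.75 (stop 1.25). Stays where left; about 1 N at the tip. A finger drawn along the row to +x with its end 20 mm above the box pushes each over and passes.
- sw3 (a joint): toggle lever 3, at x = 75 mm on the bank: round, 10 mm thick, 35 mm from pivot to tip. Angle from upright in rad: negative leans to the bank's -x (on; starts -0.45 to -0.25), positive to +x; off is beyond 0.75 (stop 1.25). Stays where left; about 1 N at the tip. A finger drawn along the row to +x with its end 20 mm above the box pushes each over and passes.
- rod: loose hooked rod lying flat: yellow handle 100 by 24 by 24 mm, steel shaft 10 mm square, hook arm 10 mm square. Origin at the centre of the handle's underside; x runs along the rod from the handle towards the hook, z up. Handle x -50 to 50; shaft to x = 180 with its middle at z = 12 mm; the hook arm at x = 175 (170 to 180) sticks out sideways to y = +55 mm, at the same height. 200 g, balances about 20 mm ahead of the origin.
- mat: black rubber mat fixed on the bench, the rod's place, 110 (x) by 360 (y) by 3 mm. Origin at the centre of its underside.
- jar0: sample jar of amber glass with a blue cap and white label, standing upright; body 44 mm in diameter up to 52 mm, cap also 44 mm in diameter from 58 to 75 mm (total height); about 120 g, thick heavy base. Origin at the centre of its underside, z up through the cap. May be absent (then None).
- jar1: sample jar of amber glass with a blue cap and white label, standing upright; body 44 mm in diameter up to 52 mm, cap also 44 mm in diameter from 58 to 75 mm (total height); about 120 g, thick heavy base. Origin at the centre of its underside, z up through the cap. May be absent (then None).
- jar2: sample jar of amber glass with a blue cap and white label, standing upright; body 44 mm in diameter up to 52 mm, cap also 44 mm in diameter from 58 to 75 mm (total height); about 120 g, thick heavy base. Origin at the centre of its underside, z up through the cap. May be absent (then None).
- jar3: sample jar of amber glass with a blue cap and white label, standing upright; body 44 mm in diameter up to 52 mm, cap also 44 mm in diameter from 58 to 75 mm (total height); about 120 g, thick heavy base. Origin at the centre of its underside, z up through the cap. May be absent (then None).
- flask: bystander: aluminium bottle 72 mm in diameter, 170 mm high, origin at the centre of its underside
- giftbox: bystander: closed black box 160 by 100 by 45 mm, origin at the centre of its underside
- beaker: bystander: glass beaker 70 mm in diameter, 80 mm high, origin at the centre of its underside
Not all that is in view belongs to the job. Several things look just like the rod: the one meant starts nearest to the robot's base.

How it is judged:
On the way, in this order (a step that is already met when the one before it is completed fails the run):
1. all four switches off, the bolt still shut (value of joint each of sw0, sw1, sw2, sw3 above 0.75 rad and value of joint bolt below 0.012 m), for 0.2 s.
2. the bolt slid open (value of joint bolt above 0.028 m), for 0.2 s.
3. the tray drawn out (x of tray in the frame of cabinet below -0.03 m), for 0.2 s.
4. every jar standing in the drawn-out tray (x of tray in the frame of cabinet below -0.03 m and x of jar0 in the frame of tray between -0.045 and 0.045 m and y of jar0 in the frame of tray between -0.095 and 0.095 m and z of jar0 in the frame of tray between 0 and 0.012 m and angle between each of jar0, jar1, jar2, jar3's own z axis and vertical below 0.2 rad and x of jar1 in the frame of tray between -0.045 and 0.045 m and y of jar1 in the frame of tray between -0.095 and 0.095 m and z of jar1 in the frame of tray between 0 and 0.012 m and x of jar2 in the frame of tray between -0.045 and 0.045 m and y of jar2 in the frame of tray between -0.095 and 0.095 m and z of jar2 in the frame of tray between 0 and 0.012 m and x of jar3 in the frame of tray between -0.045 and 0.045 m and y of jar3 in the frame of tray between -0.095 and 0.095 m and z of jar3 in the frame of tray between 0 and 0.012 m), for 0.2 s.
5. the loaded tray fully home, the bolt still open (x of tray in the frame of cabinet between 0.081 and 0.093 m and x of jar0 in the frame of tray between -0.045 and 0.045 m and y of jar0 in the frame of tray between -0.095 and 0.095 m and z of jar0 in the frame of tray between 0 and 0.012 m and angle between each of jar0, jar1, jar2, jar3's own z axis and vertical below 0.2 rad and x of jar1 in the frame of tray between -0.045 and 0.045 m and y of jar1 in the frame of tray between -0.095 and 0.095 m and z of jar1 in the frame of tray between 0 and 0.012 m and x of jar2 in the frame of tray between -0.045 and 0.045 m and y of jar2 in the frame of tray between -0.095 and 0.095 m and z of jar2 in the frame of tray between 0 and 0.012 m and x of jar3 in the frame of tray between -0.045 and 0.045 m and y of jar3 in the frame of tray between -0.095 and 0.095 m and z of jar3 in the frame of tray between 0 and 0.012 m and value of joint bolt above 0.015 m), for 0.2 s.
6. the bolt shut (x of tray in the frame of cabinet between 0.081 and 0.093 m and value of joint bolt below 0.006 m), for 0.2 s.
At the end, for the whole second after the job is handed in: All four levers are beyond 0.75 rad; the tray is home within 6 mm; every present jar stands inside it, tilted less than 0.2 rad; the bolt is within 6 mm of shut; the rod lies flat at rest with the middle of its handle over the mat (all of step 6 and value of joint each of sw0, sw1, sw2, sw3 above 0.75 rad and x of jar0 in the frame of tray between -0.045 and 0.045 m and y of jar0 in the frame of tray between -0.095 and 0.095 m and z of jar0 in the frame of tray between 0 and 0.012 m and angle between each of jar0, jar1, jar2, jar3's own z axis and vertical below 0.2 rad and x of jar1 in the frame of tray between -0.045 and 0.045 m and y of jar1 in the frame of tray between -0.095 and 0.095 m and z of jar1 in the frame of tray between 0 and 0.012 m and x of jar2 in the frame of tray between -0.045 and 0.045 m and y of jar2 in the frame of tray between -0.095 and 0.095 m and z of jar2 in the frame of tray between 0 and 0.012 m and x of jar3 in the frame of tray between -0.045 and 0.045 m and y of jar3 in the frame of tray between -0.095 and 0.095 m and z of jar3 in the frame of tray between 0 and 0.012 m and x of rod in the frame of mat between -0.055 and 0.055 m and y of rod in the frame of mat between -0.18 and 0.18 m and z of rod in the frame of mat below 0.012 m and angle between rod's own z axis and vertical below 0.15 rad and linear speed of each of rod, tray below 0.02 m/s); the robot touches nothing.
It fails at once if the robot's own fingers or arm push the bolt (contact force between any of the fingers, the arm and bolt above 1 N).
It fails at once if the flask is disturbed (distance of flask from where it was at the start of the episode above 0.03 m).
It fails at once if the giftbox is disturbed (distance of giftbox from where it was at the start of the episode above 0.03 m).
It fails at once if the beaker is disturbed (distance of beaker from where it was at the start of the episode above 0.03 m).
Of jar0, jar1, jar2, jar3 only 2 to 4 are there at a start; the rules pass over those that are not, and their reading is None.
At some moment in a run one of jar0, jar1, jar2, jar3, rod may be knocked a few centimetres aside while the robot is not near it.
It also fails if it takes over 210 s, if anything falls off the work surface, if the arm or the gripper's body presses on something with over 40 N, if the wrist force passes 120 N, or if a joint passes its speed limit or range.

## Working session

There is one attempt and no reset: what is moved stays moved. The work goes in short steps, Python scripts to look and compute and a tool call to move; the robot and the scene stay as the last step left them, time stands still between calls to the robot, and variables do not carry over. Pictures are saved under pics/ and viewed, and the job is handed in when it is done.

Besides the shell and the picture viewer there is one more tool, called after "Request:" in YAML: its name, and indented under it one key for each argument. play_rows: Moves the arm, as the interface text tells. Its arguments: {"type":"object","properties":{"motion":{"type":"array","items":{"type":"array"}},"gripper":{"type":"number"},"squeeze":{"type":"number"}},"required":["motion"]}

```bash
mkdir -p pics; ls
cat > h.py <<'E'
import numpy as np, cv2
from scipy.spatial.transform import Rotation as Ro
from workcell import bot, cams
def save(name,img): cv2.imwrite('pics/'+name+'.png',cv2.cvtColor(img,cv2.COLOR_RGB2BGR))
def T(name):
    """world_from_camera"""
    c=cams.calibration(name)
    if name=='wrist':
        s=bot.read_state(); M=np.eye(4); M[:3,:3]=Ro.from_rotvec(s['tcp_rot']).as_matrix(); M[:3,3]=s['tool_pos']
        return M@np.array(c['tool_from_camera'])
    M=np.eye(4); M[:3,:3]=np.array(c['R']).T; M[:3,3]=-np.array(c['R']).T@np.array(c['t']); return M
def w(M,p): return M[:3,:3]@np.asarray(p)+M[:3,3]
def cloud(name,depth,M):
    c=cams.calibration(name); K=np.array(c['mtx'],float); k1=c['k1']
    v,u=np.mgrid[0:400,0:640]
    x=(u-K[0,2])/K[0,0]; y=(v-K[1,2])/K[1,1]
    a=x.copy();b=y.copy()
    for _ in range(15):
        f=1+k1*(a*a+b*b); a=x/f; b=y/f
    P=np.stack([a*depth,b*depth,depth],-1)
    W=P@M[:3,:3].T+M[:3,3]; W[depth<=0]=np.nan
    return W
E
python3 - <<'E'
from h import *
for n in ['scene','top','wrist']:
    M=T(n); im,d=cams.read_camera(n); save(n+'0',im); print(n,M.round(3).tolist()); 
    if n=='wrist': continue
    for l in ['cabinet','deck_edge','bolt_knob','tray','tray_grip','tray_lug','bank','sw0','sw3','rod','mat','jar0','flask','giftbox','beaker']:
        r=cams.mark_of(n,l); print(l,[(w(M,a['xyz']).round(3).tolist(),round(a['conf'],2)) for a in r[:6]])
print(bot.read_state())
E
```

```text
pics
scene [[-0.767, 0.511, -0.389, 0.861], [0.642, 0.596, -0.482, 0.53], [-0.014, -0.619, -0.785, 0.907], [0.0, 0.0, 0.0, 1.0]]
cabinet [([0.608, -0.185, -0.002], 0.94)]
deck_edge [([0.611, -0.182, 0.116], 0.77)]
bolt_knob [([0.673, -0.033, 0.07], 0.46)]
tray []
tray_grip [([0.531, -0.18, 0.087], 0.84)]
tray_lug [([0.309, 0.452, -0.003], 0.26)]
bank [([0.524, 0.364, -0.001], 0.69)]Traceback (most recent call last):
  File "<stdin>", line 6, in <module>
ValueError: it knows: bank, beaker, bolt_knob, cabinet, deck_edge, flask, giftbox, jar, mat, rod, tray, tray_grip, tray_lug
```

Run:
```python
from h import *
for n in ['scene','top']:
    M=T(n); im,d=cams.read_camera(n); save(n+'0',im)
    for l in ['cabinet','deck_edge','bolt_knob','tray','tray_grip','bank','rod','mat','jar','flask','giftbox','beaker']:
        r=cams.mark_of(n,l); print(l,[(w(M,a['xyz']).round(3).tolist(),round(a['conf'],2)) for a in r[:6]])
im,d=cams.read_camera('wrist'); save('wrist0',im)
print(bot.read_state())
```

```text
cabinet [([0.606, -0.182, -0.003], 0.67)]
deck_edge [([0.612, -0.181, 0.119], 0.62)]
bolt_knob [([0.676, -0.033, 0.069], 0.37), ([0.483, -0.431, 0.003], 0.21)]
tray []
tray_grip [([0.532, -0.182, 0.086], 0.67), ([0.485, -0.429, 0.003], 0.28)]
bank [([0.529, 0.364, 0.0], 0.73), ([0.53, -0.176, 0.087], 0.33)]
rod [([0.494, 0.544, -0.002], 0.92), ([0.393, 0.103, -0.001], 0.69)]
mat [([0.394, 0.106, -0.0], 0.93), ([0.589, -0.413, -0.006], 0.56)]
jar [([0.524, 0.089, -0.0], 0.93), ([0.311, 0.452, -0.003], 0.74), ([0.594, -0.415, -0.001], 0.69), ([0.482, -0.431, 0.001], 0.57)]
flask [([0.218, 0.313, 0.001], 0.79)]
giftbox [([0.349, -0.403, 0.003], 0.9)]
beaker [([0.312, 0.45, -0.002], 0.71), ([0.612, -0.181, 0.119], 0.67), ([0.591, -0.413, -0.002], 0.29)]
cabinet [([0.612, -0.18, -0.004], 0.62), ([0.394, 0.103, -0.001], 0.53)]
deck_edge [([0.611, -0.183, 0.122], 0.92)]
bolt_knob []
tray []
tray_grip [([0.537, -0.182, 0.089], 0.87)]
bank [([0.517, 0.362, 0.002], 0.73)]
rod [([0.394, 0.209, 0.004], 0.89), ([0.593, -0.413, -0.001], 0.73), ([0.496, 0.549, 0.002], 0.7)]
mat [([0.394, 0.104, 0.0
[... 220 characters left out ...]
), ([0.591, -0.413, 0.001], 0.18)]
{'time': 1.75, 'q': array([ 1.09811340e+00,  2.63877130e-01,  1.60399730e+00,  1.89419701e-05,
        1.27371046e+00, -3.69198680e-02]), 'joint_vel': array([-9.43571087e-04,  1.16843281e-03,  1.77791791e-04,  3.51736400e-05,
        6.18358125e-05,  1.03522689e-04]), 'joint_torque': array([-1.10340148e-03, -5.15030372e+01, -3.67712152e+01, -9.50527601e-05,
        7.69975049e-04, -2.52031953e-05]), 'tool_pos': array([0.28492409, 0.61191027, 0.23129661]), 'tcp_rot': array([-1.38438001, -0.88250419,  0.88250824]), 'wrist_force': array([-0.50811463, -0.82012687, -0.84811323]), 'torque': array([0.02281981, 0.00307424, 0.07287375]), 'width': 1.0015472708513444}
```

View pics/scene0.png

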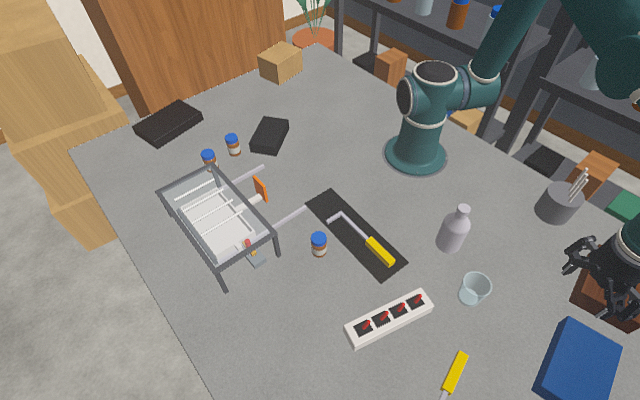

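View pics/top0.png

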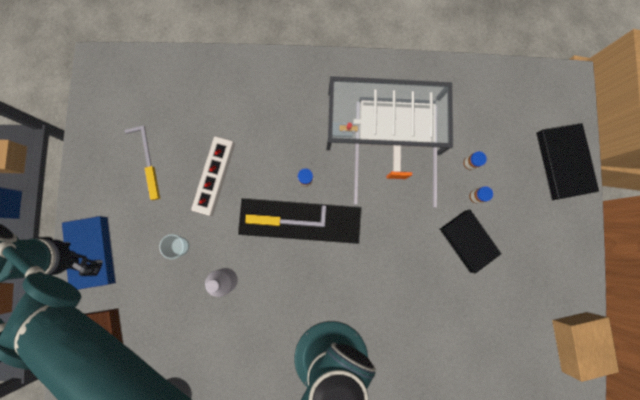

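View pics/wrist0.png

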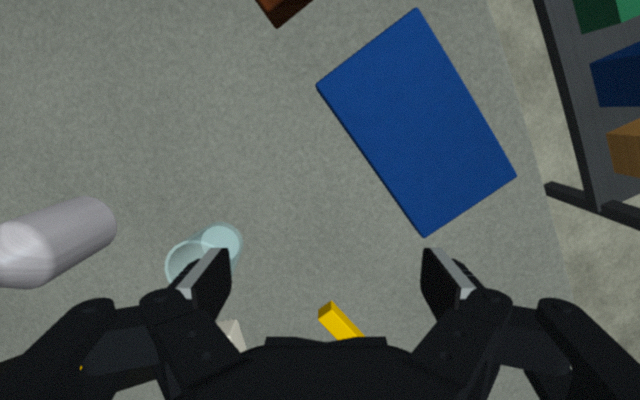

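Run:
```python
from h import *
n='top'; M=T(n); im,d=cams.read_camera(n); W=cloud(n,d,M)
a=cv2.resize(im[120:230,180:380],None,fx=4,fy=4,interpolation=cv2.INTER_CUBIC); save('bank_top',a)
ms,_=cams.read_camera('scene'); save('bank_sc',cv2.resize(ms[270:360,330:450],None,fx=5,fy=5,interpolation=cv2.INTER_CUBIC))
print(np.array(cams.calibration('wrist')['tool_from_camera']).round(3).tolist())
z=W[...,2]
def rect(mask,lbl):
    p=W[mask][:,:2].astype(np.float32); (c,s,an)=cv2.minAreaRect(p); print(lbl,len(p),np.round(c,3),np.round(s,3),round(an,2), 'z',np.median(W[mask][:,2]).round(3))
bk=(abs(W[...,0]-.52)<.15)&(abs(W[...,1]-.363)<.08)&(abs(z-.04)<.008)&(im.min(-1)>150); rect(bk,'bank')
Y=(im[...,0]>170)&(im[...,1]>130)&(im[...,2]<80)&(W[...,1]<.35); rect(Y,'handle')
O=(im[...,0]>150)&(im[...,1]<130)&(im[...,2]<60)&(abs(W[...,1]+.18)<.1)&(W[...,0]<.6); rect(O,'grip')
B=(im[...,2]>130)&(im[...,0]<60)&(z>.05)&(z<.1)
k,l,st,ce=cv2.connectedComponentsWithStats(B.astype(np.uint8))
for i in range(1,k):
    if st[i,4]>30: rect(l==i,'blue')
R=(im[...,0]>120)&(im[...,1]<60)&(im[...,2]<60)&(abs(W[...,1]-.36)<.1)
k,l,st,ce=cv2.connectedComponentsWithStats(R.astype(np.uint8))
for i in range(1,k): print('red',ce[i],st[i,4],np.nanmean(W[l==i],0).round(3))
```

```text
[[1.0, -0.001, 0.001, 0.0], [-0.001, -0.259, 0.966, -0.142], [-0.001, -0.966, -0.259, 0.066], [0.0, 0.0, 0.0, 1.0]]
bank 933 [0.518 0.363] [0.06  0.228] 76.37 z 0.04
handle 262 [0.394 0.21 ] [0.098 0.023] 87.45 z 0.027
grip 80 [ 0.532 -0.178] [0.055 0.006] 89.76 z 0.085
blue 155 [ 0.587 -0.411] [0.036 0.04 ] 27.48 z 0.074
blue 151 [0.519 0.091] [0.039 0.036] 46.98 z 0.074
blue 157 [ 0.485 -0.427] [0.038 0.039] 84.14 z 0.074
blue 45 [0.198 0.719] [0.022 0.037] 28.77 z 0.052
red [215.88888889 152.66666667] 9 [0.58  0.349 0.063]
red [210.5 169. ] 6 [0.531 0.359 0.07 ]
red [205.4 184.8] 5 [0.485 0.371 0.071]
red [200.4 201.2] 5 [0.438 0.382 0.071]
```

View pics/bank_top.png

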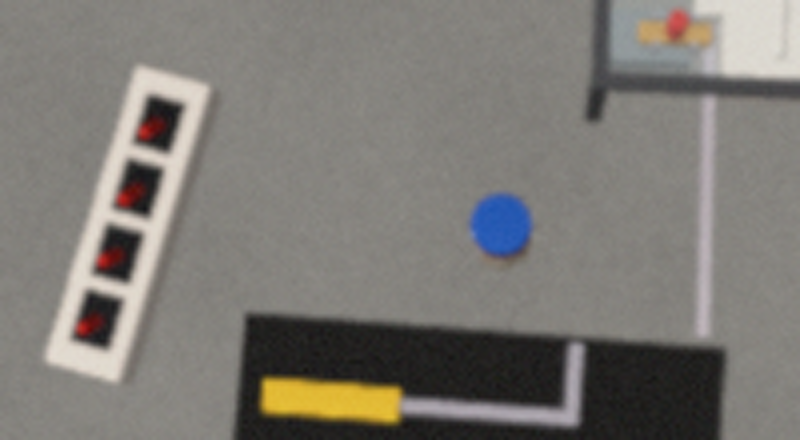

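View pics/bank_sc.png

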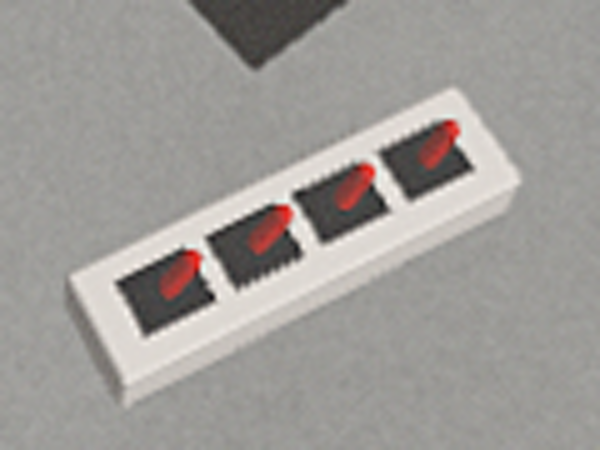

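```bash
cat > st.py <<'E'
from h import *
s=bot.read_state(); R=Ro.from_rotvec(s['tcp_rot']).as_matrix()
print('t',round(s['time'],2),'pos',s['tool_pos'].round(4),'w',round(s['width'],3),'F',np.round(s['wrist_force'],1),'q',s['q'].round(2))
print('jaw yaw',np.degrees(np.arctan2(R[1,0],R[0,0])).round(2),'y axis',R[:,1].round(3),'zaxis(cam is at -z? )',R[:,2].round(3))
E
python3 st.py
```

```text
t 1.85 pos [0.2849 0.6119 0.2313] w 1.0 F [0.7 0.1 0.6] q [ 1.1   0.26  1.6   0.    1.27 -0.04]
jaw yaw 65.03 y axis [-0. -0. -1.] zaxis(cam is at -z? ) [-0.907  0.422  0.   ]
```

Request:
play_rows:
  motion:
    - [[0.279,-0.549,-0.075],[0,0,0]]
    - [[0.279,-0.549,-0.075],[0,0,0]]
    - [[0.279,-0.549,-0.075],[0,0,0]]
    - [[0.279,-0.549,-0.075],[0,0,0]]
    - [[0.279,-0.549,-0.075],[0,0,0]]
    - [[0.279,-0.549,-0.25],[0,0,0]]
    - [[0.279,-0.549,-0.428],[0,0,0]]
    - [[0.279,-0.549,-0.428],[0,0,0]]
    - [[0.279,-0.549,-0.428],[0,0,0]]
  gripper: 1

```text
time: 2.98
tool_pos: [0.396, 0.3927, 0.0597]
tcp_rot: [-1.384, -0.882, 0.884]
wrist_force: [-0.0, 0.3, 1.4]
width: 0.003
```

```bash
python3 st.py; python3 -c "
from h import *
im,d=cams.read_camera('scene'); save('a1',im)"
```

```text
t 2.98 pos [0.396  0.3927 0.0597] w 0.003 F [-0.   0.3  1.4] q [ 0.74  0.21  2.01  0.    0.92 -0.4 ]
jaw yaw 65.07 y axis [-0.001 -0.001 -1.   ] zaxis(cam is at -z? ) [-0.907  0.421  0.001]
```

View pics/a1.png

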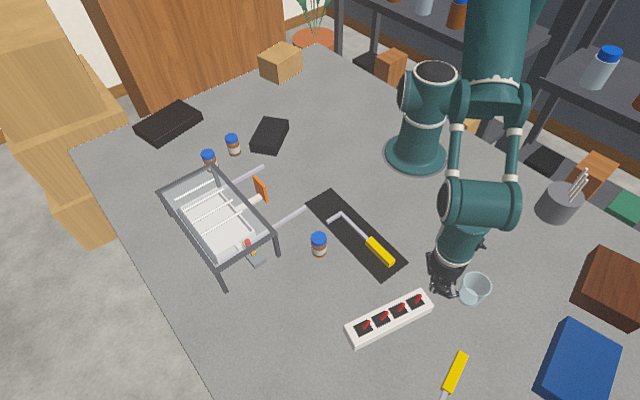

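Request:
play_rows:
  motion:
    - [[0.058,-0.014,0],[0,0,0]]
    - [[0.117,-0.028,0],[0,0,0]]
    - [[0.175,-0.042,0],[0,0,0]]
    - [[0.233,-0.057,0],[0,0,0]]
    - [[0.292,-0.071,0],[0,0,0]]
    - [[0.35,-0.085,0],[0,0,0]]
    - [[0.408,-0.099,0],[0,0,0]]
    - [[0.467,-0.113,0],[0,0,0]]
    - [[0.525,-0.127,0],[0,0,0]]
    - [[0.583,-0.142,0],[0,0,0]]

```text
time: 4.28
tool_pos: [0.6316, 0.3346, 0.0596]
tcp_rot: [-1.385, -0.883, 0.883]
wrist_force: [0.2, -1.0, 0.1]
width: -0.0
```

Request:
play_rows:
  motion:
    - [[0,0,0],[0,0,0]]
    - [[0,0,0.16],[0,0,0]]
    - [[0,0,0.3],[0,0,0]]
    - [[-0.15,-0.15,0.4],[0,0,0]]
    - [[-0.3,-0.3,0.4],[0,0,0]]
    - [[-0.3,-0.3,0.4],[0,0,0]]
  gripper: 0

```text
time: 5.03
tool_pos: [0.5081, 0.2142, 0.2206]
tcp_rot: [-1.385, -0.883, 0.883]
wrist_force: [-0.1, -0.4, 0.1]
width: 1.0
```

```bash
python3 st.py; python3 -c "
from h import *
im,d=cams.read_camera('scene'); a=cv2.resize(im[270:360,330:450],None,fx=3,fy=3,interpolation=cv2.INTER_CUBIC)
n='top';M=T(n);im,d=cams.read_camera('top'); b=cv2.resize(im[120:250,180:360],None,fx=3,fy=3,interpolation=cv2.INTER_CUBIC)
save('a2',a);save('a2b',b)
W=cloud(n,d,M)
Y=(im[...,0]>170)&(im[...,1]>130)&(im[...,2]<80)&(W[...,1]<.35); print(Y.sum(),np.nanmean(W[Y],0))
print(cv2.minAreaRect(W[Y][:,:2].astype(np.float32)))
"
```

```text
t 5.03 pos [0.5081 0.2142 0.2206] w 1.0 F [-0.1 -0.4  0.1] q [ 0.35  0.04  1.88 -0.    1.22 -0.78]
jaw yaw 65.06 y axis [ 0.001 -0.    -1.   ] zaxis(cam is at -z? ) [-0.907  0.422 -0.001]
1 [ 0.53473455 -0.15598214  0.09280545]
((0.5347345471382141, -0.1559821367263794), (0.0, 0.0), 0.0)
```

View pics/a2.png

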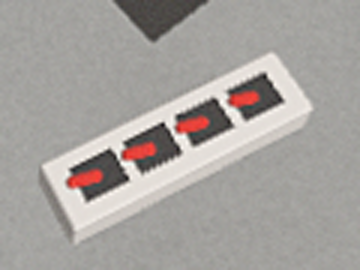

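View pics/a2b.png

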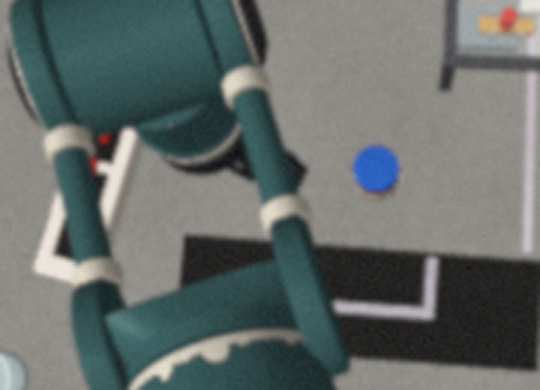

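Request:
play_rows:
  motion:
    - [[-0.1,-0.02,0],[0,0,-0.23]]
    - [[-0.2,-0.04,0],[0,0,-0.46]]
    - [[-0.292,-0.051,0],[0,0,-0.7]]
    - [[-0.292,-0.051,0],[0,0,-0.93]]
    - [[-0.292,-0.051,0],[0,0,-1]]

```text
time: 5.75
tool_pos: [0.3929, 0.1956, 0.2202]
tcp_rot: [-1.553, -0.273, 0.272]
wrist_force: [0.4, -0.0, -0.3]
width: 0.999
```

Request:
play_rows:
  motion:
    - [[0,0,0],[0,0,-0.23]]
    - [[0,0,0],[0,0,-0.46]]
    - [[0,0,0],[0,0,-0.502]]
    - [[0,0,0],[0,0,-0.502]]

```text
time: 6.25
tool_pos: [0.3931, 0.1953, 0.22]
tcp_rot: [-1.571, 0.033, -0.033]
wrist_force: [0.3, 0.1, -0.2]
width: 0.995
```

```bash
python3 st.py; python3 -c "
from h import *
for n in ['wrist','scene']:
  M=T(n);im,d=cams.read_camera(n); save('a3'+n,im)
  W=cloud(n,d,M)
  Y=(im[...,0]>150)&(im[...,1]>110)&(im[...,2]<80)&(W[...,1]<.35)&(abs(W[...,2]-.027)<.006); print(n,Y.sum(),np.nanmean(W[Y],0))
  if Y.sum()>10: print(cv2.minAreaRect(W[Y][:,:2].astype(np.float32)))
  r=cams.mark_of(n,'rod'); print('rod',[(w(M,a['xyz']).round(3).tolist(),round(a['conf'],2)) for a in r])
"
```

```text
t 6.25 pos [0.3931 0.1953 0.22  ] w 0.995 F [ 0.3  0.1 -0.2] q [ 0.4  -0.19  2.09  0.    1.24  0.45]
jaw yaw -2.4 y axis [-0. -0. -1.] zaxis(cam is at -z? ) [ 0.042  0.999 -0.   ]
wrist 2059 [0.39400831 0.21330129 0.02668144]
((0.3940780758857727, 0.21149107813835144), (0.09858530759811401, 0.023113112896680832), 87.24396514892578)
rod [([0.393, 0.211, -0.001], 0.77)]
scene 509 [ 0.29650469 -0.50073444  0.02657263]
((0.3939830958843231, -0.6716651916503906), (1.704079270362854, 0.7849768400192261), 65.44548797607422)
rod [([0.397, 0.211, -0.002], 0.84), ([0.493, 0.545, -0.004], 0.59)]
```

View pics/a3wrist.png

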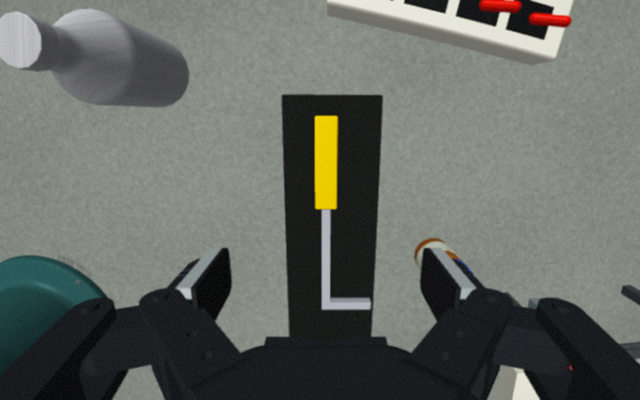

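Request:
play_rows:
  motion:
    - [[0,0.003,-0.15],[0,0,0]]
    - [[0,0.003,-0.3],[0,0,0]]
    - [[0,0.003,-0.43],[0,0,0]]
    - [[0,0.003,-0.5],[0,0,0]]
    - [[0,0.003,-0.5375],[0,0,0]]
    - [[0,0.003,-0.5375],[0,0,0]]
  gripper: 0.4

```text
time: 7.2
tool_pos: [0.3925, 0.1961, 0.0046]
tcp_rot: [-1.571, 0.036, -0.034]
wrist_force: [0.3, -0.0, 0.3]
width: 0.599
```

Request:
play_rows:
  motion:
    - [[0,0,0],[0,0,0]]
    - [[0,0,0],[0,0,0]]
    - [[0,0,0],[0,0,0]]
    - [[0,0,0],[0,0,0]]
    - [[0,0,0],[0,0,0]]
    - [[0,0,0.1],[0,0,0]]
    - [[0,0,0.25],[0,0,0]]
    - [[0,0,0.25],[0,0,0]]
  gripper: 1
  squeeze: 70

```text
time: 8.2
tool_pos: [0.3973, 0.1982, 0.1106]
tcp_rot: [-1.565, 0.026, -0.044]
wrist_force: [0.1, -0.2, -1.7]
width: 0.263
```

```bash
python3 st.py
cat > rod.py <<'E'
from h import *
import sys
for n in ['wrist']:
  M=T(n);im,d=cams.read_camera(n); save(sys.argv[1]+n,im)
im,d=cams.read_camera('scene'); save(sys.argv[1]+'scene',im)
E
python3 rod.py a4
```

```text
t 8.2 pos [0.3973 0.1982 0.1106] w 0.263 F [ 0.1 -0.2 -1.7] q [ 0.41 -0.08  2.21  0.    0.99  0.45]
jaw yaw -2.56 y axis [ 0.011  0.005 -1.   ] zaxis(cam is at -z? ) [0.045 0.999 0.005]
```

View pics/a4scene.png

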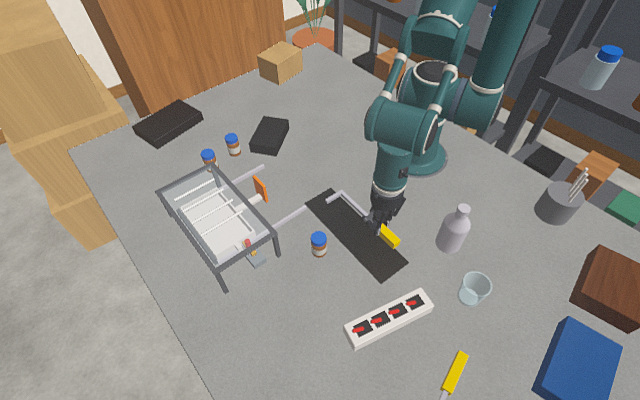

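View pics/a4wrist.png

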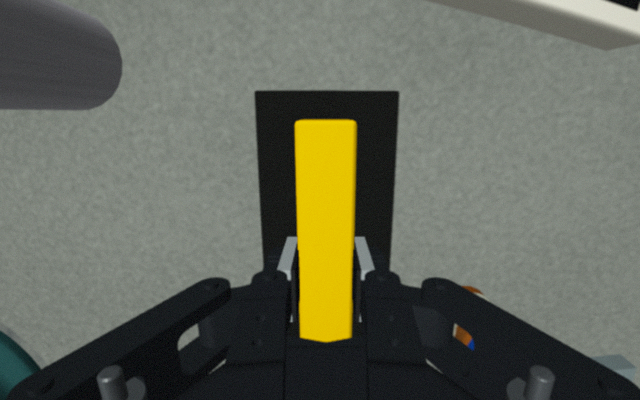

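```bash
python3 st.py
python3 - <<'E'
from h import *
n='top';M=T(n);im,d=cams.read_camera(n);W=cloud(n,d,M)
reg=(W[...,0]>.5)&(W[...,1]<.1)&(W[...,1]>-.38)&(W[...,0]<.85)
F=reg&(abs(W[...,2]-.117)<.008)
p=W[F][:,:2].astype(np.float32); print('deck',F.sum(),cv2.minAreaRect(p))
c=cams.calibration(n);K=np.array(c['mtx'])
def ray(u,v,z):
    x=np.array([(u-K[0,2])/K[0,0],(v-K[1,2])/K[1,1]]);a=x.copy()
    for _ in range(15): a=x/(1+c['k1']*(a@a))
    dd=M[:3,:3]@np.array([a[0],a[1],1]); o=M[:3,3]; return o+dd*(z-o[2])/dd[2]
R=(im[...,0]>120)&(im[...,1]<80)&(im[...,2]<80); R[:, :300]=0; R[:,400:]=0;R[:110]=0;R[140:]=0
ys,xs=np.nonzero(R); print('knob px',xs.mean(),ys.mean(),len(xs),ray(xs.mean(),ys.mean(),.06),'depth z',np.nanmedian(W[R][:,2]))
O=(im[...,0]>150)&(im[...,1]<130)&(im[...,2]<60)&(abs(W[...,1]+.18)<.1)&(W[...,0]<.6)&(W[...,2]>.08)
print('grip',W[O].mean(0),cv2.minAreaRect(W[O][:,:2].astype(np.float32)))
save('cab',cv2.resize(im[60:220,310:470],None,fx=4,fy=4,interpolation=cv2.INTER_CUBIC))
E
```

```text
t 8.3 pos [0.3932 0.1964 0.1057] w 0.267 F [-0.8  0.  -3.2] q [ 0.41 -0.07  2.22 -0.    0.99  0.45]
jaw yaw -2.56 y axis [ 0.002  0.001 -1.   ] zaxis(cam is at -z? ) [0.045 0.999 0.001]
deck 8133 ((0.704926609992981, -0.1453786939382553), (0.3501361012458801, 0.1947319358587265), 89.25384521484375)
knob px 348.0 127.5 2 [ 0.66741193 -0.0299753   0.06      ] depth z 0.11949594042751466
grip [ 0.53151949 -0.1798698   0.08893445] ((0.531459629535675, -0.17815963923931122), (0.0540560819208622, 0.004779033828526735), 89.82415771484375)
```

View pics/cab.png

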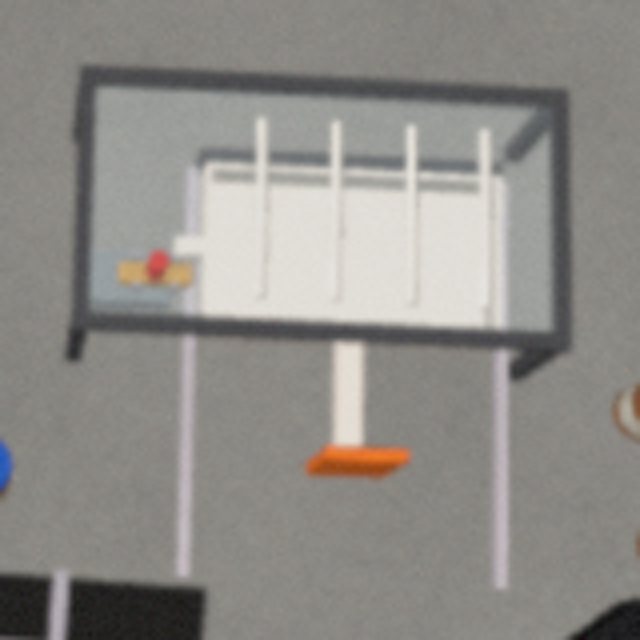

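Request:
play_rows:
  motion:
    - [[0,0.05,0.048],[0,0,0]]
    - [[0.12,0.104,0.048],[0,0,0.044]]
    - [[0.24,0.104,0.048],[0,0,0.044]]
    - [[0.36,0.104,0.048],[0,0,0.044]]
    - [[0.48,0.104,0.048],[0,0,0.044]]
    - [[0.58,0.104,0.048],[0,0,0.044]]
    - [[0.648,0.104,0.048],[0,0,0.044]]
    - [[0.648,0.104,0.048],[0,0,0.044]]
    - [[0.648,0.104,0.048],[0,0,0.044]]

```text
time: 9.48
tool_pos: [0.6499, 0.2374, 0.1215]
tcp_rot: [-1.572, 0.012, -0.004]
wrist_force: [0.2, -0.4, -1.3]
width: 0.264
```

```bash
python3 st.py
python3 - <<'E'
from h import *
for n in ['scene','top']:
    M=T(n);im,d=cams.read_camera(n);W=cloud(n,d,M); save('a5'+n,im)
    g=(W[...,2]>.09)&(W[...,2]<.16)&(abs(W[...,0]-.67)<.06)&(W[...,1]>.04)&(W[...,1]<.19)&(im.min(-1)>110)
    P=W[g]; print(n,len(P))
    # shaft
    s=P[P[:,1]>.095]; 
    for lo in np.arange(.04,.19,.015):
        q=P[(P[:,1]>=lo)&(P[:,1]<lo+.015)]
        if len(q): print(round(lo,3),len(q),q.mean(0).round(4),q.min(0).round(3),q.max(0).round(3))
E
```

```text
t 9.47 pos [0.6499 0.2374 0.1215] w 0.264 F [ 0.2 -0.4 -1.3] q [0.31 0.38 1.66 0.   1.1  0.32]
jaw yaw -0.59 y axis [-0.005 -0.001 -1.   ] zaxis(cam is at -z? ) [ 0.01   1.    -0.002]
scene 269
0.055 1 [0.6946 0.0696 0.1317] [0.695 0.07  0.132] [0.695 0.07  0.132]
0.07 135 [0.6762 0.0776 0.1321] [0.646 0.07  0.123] [0.705 0.084 0.137]
0.085 24 [0.6504 0.0928 0.1333] [0.645 0.086 0.124] [0.655 0.1   0.136]
0.1 24 [0.6515 0.1072 0.1327] [0.647 0.101 0.125] [0.655 0.113 0.138]
0.115 28 [0.6511 0.1222 0.1331] [0.646 0.115 0.124] [0.655 0.128 0.135]
0.13 27 [0.6517 0.1372 0.1329] [0.646 0.13  0.125] [0.656 0.144 0.135]
0.145 22 [0.6519 0.1516 0.1324] [0.646 0.145 0.125] [0.656 0.159 0.136]
0.16 8 [0.6553 0.1636 0.1324] [0.653 0.16  0.127] [0.657 0.169 0.136]
top 252
0.07 83 [0.6698 0.0764 0.1349] [0.644 0.071 0.128] [0.702 0.083 0.139]
0.085 30 [0.6495 0.0923 0.1337] [0.645 0.085 0.125] [0.655 0.099 0.138]
0.1 25 [0.6492 0.1072 0.1333] [0.645 0.102 0.123] [0.656 0.113 0.14 ]
0.115 26 [0.649  0.1217 0.1351] [0.645 0.115 0.125] [0.654 0.129 0.139]
0.13 20 [0.6492 0.1371 0.1347] [0.645 0.132 0.13 ] [0.654 0.143 0.137]
0.145 30 [0.6501 0.1521 0.1347] [0.645 0.145 0.128] [0.656 0.159 0.141]
0.16 26 [0.6499 0.1675 0.1335] [0.645 0.161 0.124] [0.656 0.175 0.139]
0.175 12 [0.6506 0.1779 0.1335] [0.645 0.175 0.128] [0.655 0.181 0.137]
```

View pics/a5scene.png

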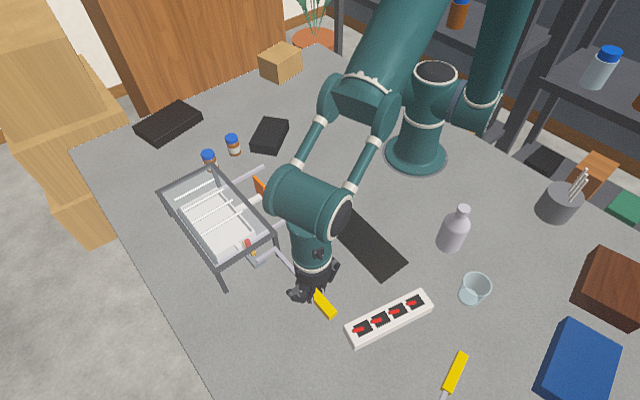

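View pics/a5top.png

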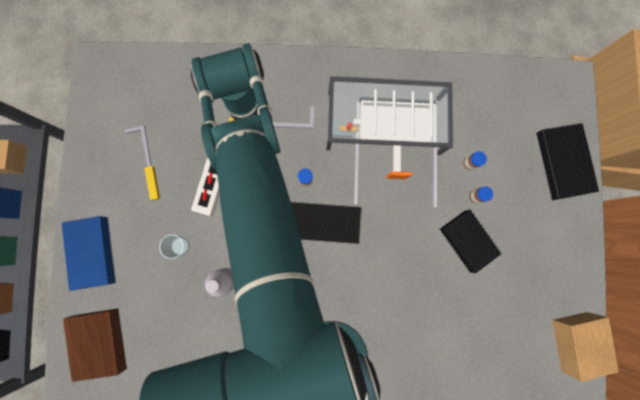

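```bash
python3 st.py
```

```text
t 9.57 pos [0.6502 0.2378 0.1228] w 0.263 F [-0.3 -0.3 -2.1] q [0.31 0.38 1.66 0.   1.1  0.32]
jaw yaw -0.55 y axis [-0.003 -0.001 -1.   ] zaxis(cam is at -z? ) [ 0.01   1.    -0.001]
```

Request:
play_rows:
  motion:
    - [[0,0,-0.06],[0,0,0]]
    - [[0,0,-0.122],[0,0,0]]
    - [[0,0,-0.122],[0,0,0]]
    - [[0,0,-0.122],[0,0,0]]
    - [[0,0,-0.122],[0,0,0]]

```text
time: 10.2
tool_pos: [0.6531, 0.2384, 0.0773]
tcp_rot: [-1.57, 0.006, -0.01]
wrist_force: [-0.8, 0.6, -1.5]
width: 0.263
```

```bash
python3 st.py
python3 - <<'E'
from h import *
for n in ['top']:
    M=T(n);im,d=cams.read_camera(n);W=cloud(n,d,M)
    g=(W[...,2]>.05)&(W[...,2]<.12)&(abs(W[...,0]-.67)<.06)&(W[...,1]>.04)&(W[...,1]<.19)&(im.min(-1)>110)
    P=W[g]
    for lo in np.arange(.04,.19,.015):
        q=P[(P[:,1]>=lo)&(P[:,1]<lo+.015)]
        if len(q): print(round(lo,3),len(q),q.mean(0).round(4),np.median(q[:,2]).round(4))
E
python3 st.py
```

```text
t 10.2 pos [0.6531 0.2384 0.0773] w 0.263 F [-0.8  0.6 -1.5] q [ 0.31  0.42  1.69 -0.    1.02  0.32]
jaw yaw -0.57 y axis [ 0.003  0.001 -1.   ] zaxis(cam is at -z? ) [0.01  1.    0.001]
0.07 78 [0.6745 0.077  0.0904] 0.0904
0.085 23 [0.6521 0.0926 0.0884] 0.0883
0.1 23 [0.6526 0.1085 0.0885] 0.0889
0.115 25 [0.6529 0.1227 0.0881] 0.0888
0.13 22 [0.6528 0.1364 0.0895] 0.0905
0.145 24 [0.6528 0.1523 0.09  ] 0.0907
0.16 20 [0.6525 0.1679 0.0893] 0.0901
0.175 10 [0.6537 0.179  0.0889] 0.0887
t 10.25 pos [0.6531 0.2383 0.0773] w 0.264 F [-0.1 -0.1 -1.7] q [0.31 0.42 1.69 0.   1.02 0.32]
jaw yaw -0.57 y axis [ 0.003  0.001 -1.   ] zaxis(cam is at -z? ) [0.01  1.    0.001]
```

Request:
play_rows:
  motion:
    - [[0,-0.06,-0.0045],[0,0,0]]
    - [[-0.001,-0.12,-0.0045],[0,0,0]]
    - [[-0.002,-0.18,-0.0045],[0,0,0]]
    - [[-0.003,-0.24,-0.0045],[0,0,0]]
    - [[-0.004,-0.3,-0.0045],[0,0,0]]
    - [[-0.005,-0.352,-0.0045],[0,0,0]]
    - [[-0.005,-0.352,-0.0045],[0,0,0]]

```text
time: 11.12
tool_pos: [0.6501, 0.0951, 0.0737]
tcp_rot: [-1.571, 0.01, -0.01]
wrist_force: [0.6, -0.1, -1.6]
width: 0.268
```

```bash
python3 st.py
python3 - <<'E'
from h import *
im,d=cams.read_camera('top'); a=cv2.resize(im[60:180,300:400],None,fx=4,fy=4,interpolation=cv2.INTER_CUBIC)
im,d=cams.read_camera('scene'); b=cv2.resize(im[190:310,190:290],None,fx=4,fy=4,interpolation=cv2.INTER_CUBIC)
save('a6',np.hstack([a,b]))
E
```

```text
t 11.12 pos [0.6501 0.0951 0.0737] w 0.268 F [ 0.6 -0.1 -1.6] q [ 0.11  0.36  1.78 -0.    1.    0.12]
jaw yaw -0.72 y axis [-0. -0. -1.] zaxis(cam is at -z? ) [ 0.013  1.    -0.   ]
```

View pics/a6.png

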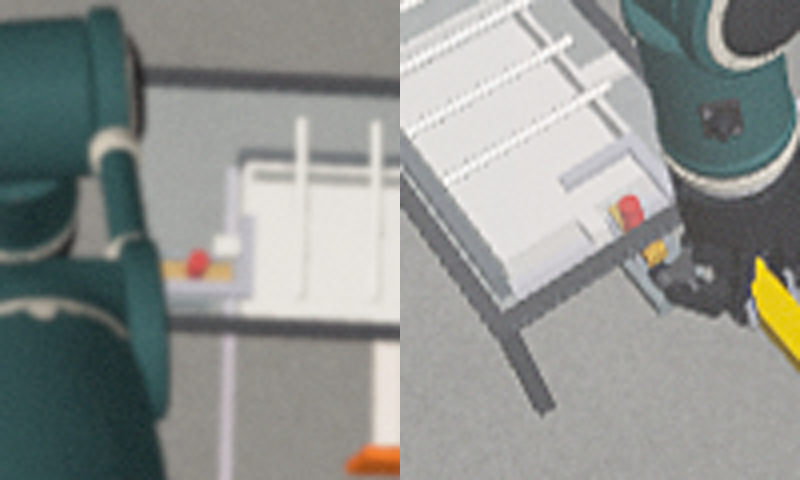

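Request:
play_rows:
  motion:
    - [[0,0,-0.04],[0,0,0]]
    - [[0,0,-0.078],[0,0,0]]
    - [[0,0,-0.078],[0,0,0]]
    - [[0,0.03,-0.078],[0,0,0]]
    - [[0,0.06,-0.078],[0,0,0]]
    - [[0.001,0.09,-0.078],[0,0,0]]
    - [[0.001,0.115,-0.078],[0,0,0]]
    - [[0.001,0.126,-0.078],[0,0,0]]
    - [[0.001,0.126,-0.078],[0,0,0]]

```text
time: 12.35
tool_pos: [0.6507, 0.1482, 0.0427]
tcp_rot: [-1.57, 0.007, -0.008]
wrist_force: [0.1, 0.9, -1.9]
width: 0.262
```

```bash
python3 st.py
cat > look.py <<'E'
from h import *
import sys
im,d=cams.read_camera('top'); a=cv2.resize(im[60:180,300:400],None,fx=4,fy=4,interpolation=cv2.INTER_CUBIC)
im,d=cams.read_camera('scene'); b=cv2.resize(im[190:310,190:290],None,fx=4,fy=4,interpolation=cv2.INTER_CUBIC)
save(sys.argv[1],np.hstack([a,b]))
for n in ['top','scene']:
    M=T(n); print(n,[(w(M,a['xyz']).round(3).tolist(),round(a['conf'],2)) for a in cams.mark_of(n,'bolt_knob')])
E
python3 look.py a7
```

```text
t 12.35 pos [0.6507 0.1482 0.0427] w 0.262 F [ 0.1  0.9 -1.9] q [0.19 0.42 1.78 0.   0.95 0.2 ]
jaw yaw -0.54 y axis [ 0.001  0.    -1.   ] zaxis(cam is at -z? ) [0.009 1.    0.   ]
top []
scene [([0.673, -0.001, 0.069], 0.4)]
```

View pics/a7.png

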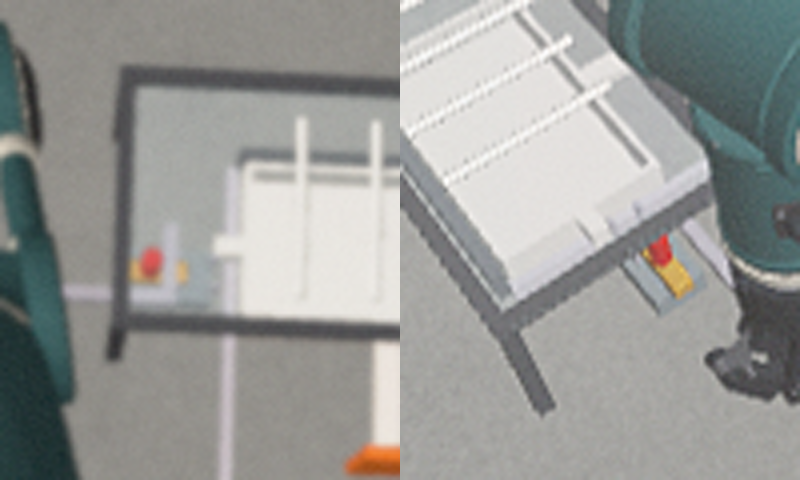

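Request:
play_rows:
  motion:
    - [[0,-0.025,0],[0,0,0]]
    - [[0,-0.025,0.04],[0,0,0]]
    - [[0,-0.025,0.08],[0,0,0]]
    - [[0,-0.025,0.08],[0,0,0]]
    - [[0,0.06,0.08],[0,0,0]]
    - [[0.002,0.15,0.08],[0,0,0]]
    - [[0.003,0.25,0.08],[0,0,0]]
    - [[0.003,0.29,0.08],[0,0,0]]
    - [[0.003,0.29,0.15],[0,0,0]]
    - [[0.003,0.29,0.23],[0,0,0]]

```text
time: 13.8
tool_pos: [0.6507, 0.2631, 0.1337]
tcp_rot: [-1.572, 0.009, -0.005]
wrist_force: [0.4, -0.4, -2.2]
width: 0.267
```

```bash
python3 look.py a8; python3 st.py
```

```text
top []
scene [([0.352, -0.406, 0.001], 0.61), ([0.674, -0.0, 0.068], 0.46)]
t 14.0 pos [0.6522 0.2632 0.1349] w 0.265 F [ 0.2 -0.3 -2.4] q [ 0.35  0.38  1.63 -0.    1.13  0.36]
jaw yaw -0.6 y axis [ 0.001  0.    -1.   ] zaxis(cam is at -z? ) [0.01 1.   0.  ]
```

View pics/a8.png

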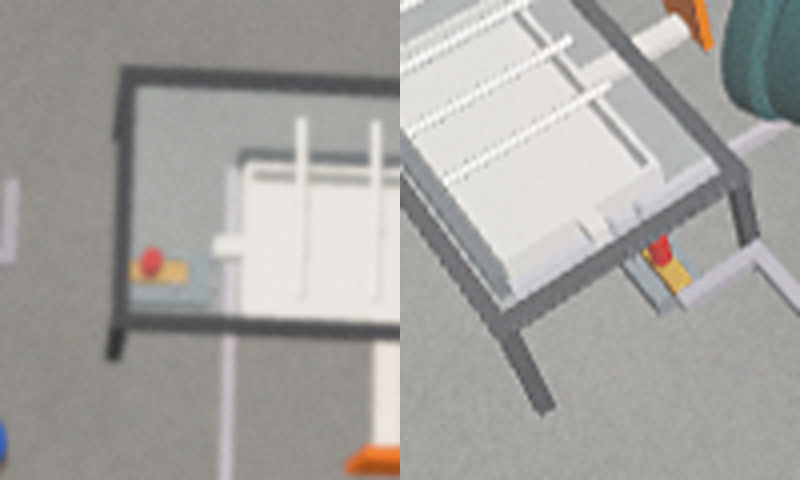

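Request:
play_rows:
  motion:
    - [[-0.13,-0.03,0],[0,0,0]]
    - [[-0.27,-0.06,0],[0,0,0]]
    - [[-0.41,-0.1,0],[0,0,0]]
    - [[-0.54,-0.14,0],[0,0,0]]
    - [[-0.647,-0.17,0],[0,0,0]]
    - [[-0.647,-0.17,-0.1],[0,0,0]]
    - [[-0.647,-0.17,-0.2],[0,0,0]]
    - [[-0.647,-0.17,-0.28],[0,0,0]]
    - [[-0.647,-0.17,-0.31],[0,0,0]]
    - [[-0.647,-0.17,-0.31],[0,0,0]]

```text
time: 15.25
tool_pos: [0.3917, 0.1948, 0.0092]
tcp_rot: [-1.572, 0.01, -0.006]
wrist_force: [0.2, -0.4, -1.4]
width: 0.264
```

```bash
python3 st.py
```

```text
t 15.25 pos [0.3917 0.1948 0.0092] w 0.264 F [ 0.2 -0.4 -1.4] q [ 0.4   0.08  2.28 -0.    0.78  0.42]
jaw yaw -0.59 y axis [-0.003 -0.001 -1.   ] zaxis(cam is at -z? ) [ 0.01   1.    -0.001]
```

Request:
play_rows:
  motion:
    - [[0,0,-0.01],[0,0,0]]
    - [[0,0,-0.01],[0,0,0]]

```text
time: 15.5
tool_pos: [0.3936, 0.1958, 0.0071]
tcp_rot: [-1.57, 0.007, -0.009]
wrist_force: [0.1, -0.4, -2.3]
width: 0.266
```

Request:
play_rows:
  motion:
    - [[0,0,0],[0,0,0]]
    - [[0,0,0],[0,0,0]]
    - [[0,0,0],[0,0,0]]
    - [[0,0,0.08],[0,0,0]]
    - [[0,0,0.2],[0,0,0]]
    - [[0,0,0.35],[0,0,0]]
    - [[0,-0.1,0.42],[0,0,0]]
    - [[0,-0.25,0.42],[0,0,0]]
    - [[0,-0.4,0.42],[0,0,0]]
    - [[0,-0.4,0.42],[0,0,0]]
  gripper: 0.5

```text
time: 16.75
tool_pos: [0.3929, 0.0319, 0.1748]
tcp_rot: [-1.572, 0.013, -0.014]
wrist_force: [0.5, 0.7, 0.3]
width: 0.496
```

```bash
python3 st.py
python3 - <<'E'
from h import *
n='top';M=T(n);im,d=cams.read_camera(n);W=cloud(n,d,M);save('a9',im)
Y=(im[...,0]>170)&(im[...,1]>130)&(im[...,2]<80)&(W[...,1]<.35); print('handle',Y.sum(),W[Y][:,2].mean(),cv2.minAreaRect(W[Y][:,:2].astype(np.float32)) if Y.sum() else 0)
n='scene';M=T(n);im,d=cams.read_camera(n);W=cloud(n,d,M);save('a9s',im)
O=(im[...,0]>150)&(im[...,1]<130)&(im[...,2]<60)&(abs(W[...,1]+.18)<.1)&(W[...,0]<.6)&(W[...,2]>.08)
print('grip',O.sum(),W[O].mean(0) if O.sum() else 0)
print([(w(M,a['xyz']).round(3).tolist(),round(a['conf'],2)) for a in cams.mark_of(n,'tray_grip')])
E
```

```text
t 16.75 pos [0.3929 0.0319 0.1748] w 0.496 F [0.5 0.7 0.3] q [ 0.02 -0.25  2.23 -0.    1.16  0.04]
jaw yaw -1.0 y axis [ 0.001 -0.001 -1.   ] zaxis(cam is at -z? ) [ 0.017  1.    -0.001]
handle 267 0.02698955021455521 ((0.44634580612182617, 0.04029785096645355), (0.04662617668509483, 0.45086634159088135), 17.494089126586914)
grip 12 [ 0.53744376 -0.17530838  0.08729243]
[([0.533, -0.177, 0.09], 0.65)]
```

View pics/a9s.png

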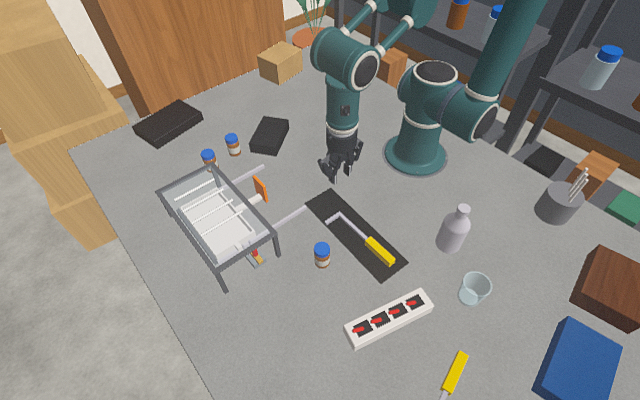

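Request:
play_rows:
  motion:
    - [[0.1,-0.14,0],[0,0,0]]
    - [[0.2,-0.28,0],[0,0,0]]
    - [[0.3,-0.42,0],[0,0,0]]
    - [[0.352,-0.531,0],[0,0,0]]
    - [[0.352,-0.531,0],[0,0,0]]
    - [[0.352,-0.531,-0.1],[0,0,0]]
    - [[0.352,-0.531,-0.2],[0,0,0]]
    - [[0.352,-0.531,-0.29],[0,0,0]]
    - [[0.352,-0.531,-0.325],[0,0,0]]
    - [[0.352,-0.531,-0.325],[0,0,0]]

```text
time: 18.15
tool_pos: [0.5332, -0.1751, 0.0436]
tcp_rot: [-1.57, 0.008, -0.005]
wrist_force: [-0.2, -0.0, -0.1]
width: 0.501
```

Request:
play_rows:
  motion:
    - [[0,0,0],[0,0,0]]
    - [[0,0,0],[0,0,0]]
    - [[0,0,0],[0,0,0]]
    - [[0,0,0],[0,0,0]]
  gripper: 1
  squeeze: 50

```text
time: 18.65
tool_pos: [0.5347, -0.1772, 0.046]
tcp_rot: [-1.571, 0.006, -0.01]
wrist_force: [-1.5, 2.2, 7.6]
width: 0.11
```

```bash
python3 st.py; python3 rod.py b0
```

```text
t 18.65 pos [ 0.5347 -0.1772  0.046 ] w 0.11 F [-1.5  2.2  7.6] q [-0.36  0.24  2.01  0.    0.89 -0.35]
jaw yaw -0.6 y axis [ 0.002 -0.    -1.   ] zaxis(cam is at -z? ) [ 0.01  1.   -0.  ]
```

View pics/b0scene.png

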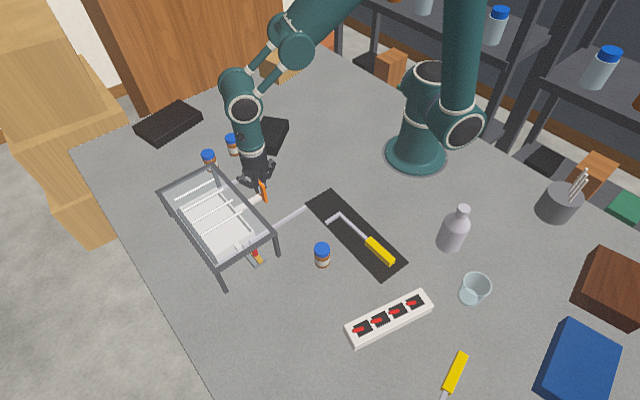

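View pics/b0wrist.png

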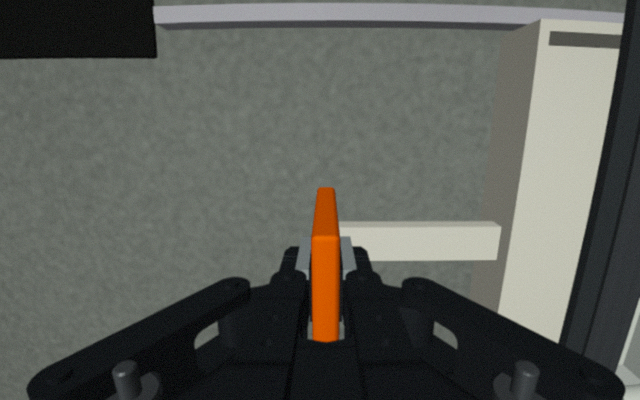

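Request:
play_rows:
  motion:
    - [[-0.05,0,0],[0,0,0]]
    - [[-0.1,0.001,0],[0,0,0]]
    - [[-0.15,0.002,0],[0,0,0]]
    - [[-0.2,0.003,0],[0,0,0]]
    - [[-0.25,0.003,0],[0,0,0]]
    - [[-0.3,0.004,0],[0,0,0]]
    - [[-0.34,0.005,0],[0,0,0]]
    - [[-0.375,0.005,0],[0,0,0]]
    - [[-0.375,0.005,0],[0,0,0]]
    - [[-0.375,0.005,0],[0,0,0]]

```text
time: 20.0
tool_pos: [0.3831, -0.1754, 0.0457]
tcp_rot: [-1.571, 0.009, -0.008]
wrist_force: [-4.5, 1.1, 14.8]
width: 0.113
```

Request:
play_rows:
  motion:
    - [[0,0,0],[0,0,0]]
    - [[0,0,0],[0,0,0]]
    - [[0,0,0],[0,0,0]]
    - [[0,0,0.1],[0,0,0]]
    - [[0,0,0.25],[0,0,0]]
    - [[0,0,0.35],[0,0,0]]
    - [[0,0.1,0.4],[0,0,0]]
    - [[0,0.25,0.4],[0,0,0]]
    - [[0,0.4,0.4],[0,0,0]]
    - [[0,0.4,0.4],[0,0,0]]
  gripper: 0.5

```text
time: 21.25
tool_pos: [0.3829, -0.0112, 0.204]
tcp_rot: [-1.57, 0.003, -0.001]
wrist_force: [0.6, -0.9, -1.0]
width: 0.503
```

```bash
python3 st.py
cat > jars.py <<'E'
from h import *
import sys
for n in ['top','scene']:
    M=T(n);im,d=cams.read_camera(n);W=cloud(n,d,M);save(sys.argv[1]+n,im);z=W[...,2]
    print(n,'jars',[(w(M,a['xyz']).round(3).tolist(),round(a['conf'],2)) for a in cams.mark_of(n,'jar')])
    print('tray',[(w(M,a['xyz']).round(3).tolist(),round(a['conf'],2)) for a in cams.mark_of(n,'tray')],'grip',[(w(M,a['xyz']).round(3).tolist(),round(a['conf'],2)) for a in cams.mark_of(n,'tray_grip')])
    B=(im[...,2]>110)&(im[...,0]<80)&(z>.06)&(z<.1)&(W[...,1]<.5)
    k,l,st,ce=cv2.connectedComponentsWithStats(B.astype(np.uint8))
    for i in range(1,k):
        if st[i,4]>30:
            p=W[l==i]; p=p[p[:,2]>p[:,2].max()-.006]; (c,s,an)=cv2.minAreaRect(p[:,:2].astype(np.float32)); print('cap',np.round(c,4),np.round(s,3),np.median(p[:,2]).round(3))
    if n=='top':
        tm=(im.min(-1)>150)&(z>.028)&(z<.042)&(W[...,0]<.605)&(W[...,0]>.46)&(abs(W[...,1]+.18)<.14)
        if tm.sum()>10: print('tray rim',tm.sum(),W[tm].min(0).round(3),W[tm].max(0).round(3))
E
python3 jars.py b1
```

```text
t 21.25 pos [ 0.3829 -0.0112  0.204 ] w 0.503 F [ 0.6 -0.9 -1. ] q [-0.1  -0.3   2.21  0.    1.23 -0.09]
jaw yaw -0.13 y axis [-0.001  0.001 -1.   ] zaxis(cam is at -z? ) [0.002 1.    0.001]
top jars [([0.491, -0.428, -0.002], 0.72), ([0.536, 0.122, 0.003], 0.68), ([0.588, -0.412, 0.0], 0.53)]
tray [([0.545, -0.181, 0.001], 0.73)] grip [([0.385, -0.182, 0.091], 0.72)]
cap [ 0.5863 -0.4099] [0.038 0.033] 0.077
cap [0.5344 0.1231] [0.04  0.037] 0.076
cap [ 0.4852 -0.4265] [0.034 0.037] 0.077
tray rim 277 [ 0.48  -0.295  0.028] [ 0.605 -0.049  0.041]
scene jars [([0.538, 0.124, 0.002], 0.8), ([0.484, -0.431, 0.003], 0.59), ([0.59, -0.415, 0.0], 0.46), ([0.391, 0.104, 0.001], 0.36), ([0.674, -0.001, 0.07], 0.33)]
tray [([0.55, -0.182, -0.002], 0.68)] grip [([0.384, -0.177, 0.088], 0.56)]
cap [ 0.487  -0.4278] [0.042 0.038] 0.074
cap [ 0.589  -0.4089] [0.038 0.04 ] 0.075
cap [0.5381 0.1239] [0.04 0.04] 0.074
```

View pics/b1scene.png

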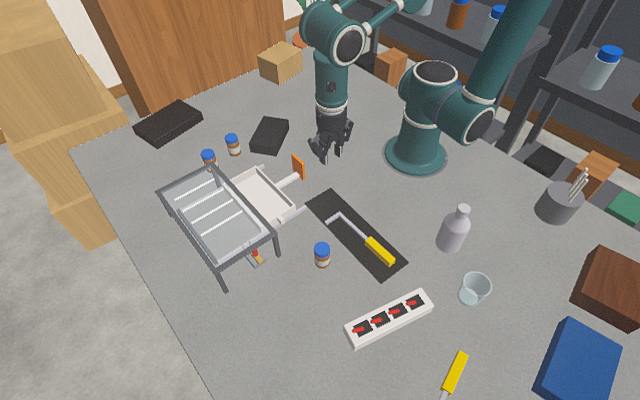

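View pics/b1top.png

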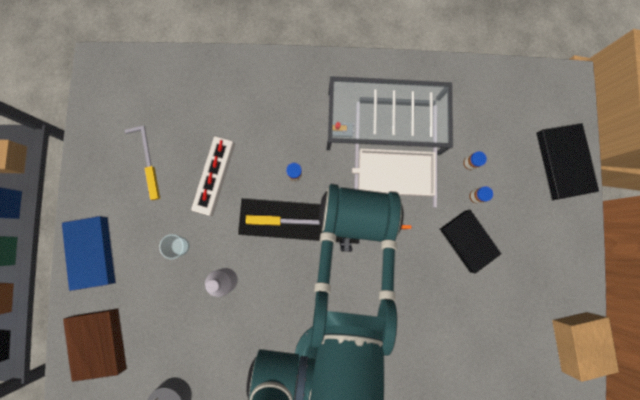

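Request:
play_rows:
  motion:
    - [[0.1,0.09,0],[0,0,0]]
    - [[0.2,0.18,0],[0,0,0]]
    - [[0.3,0.27,0],[0,0,0]]
    - [[0.382,0.337,0],[0,0,0]]
    - [[0.382,0.337,0],[0,0,0]]
    - [[0.382,0.337,-0.13],[0,0,0]]
    - [[0.382,0.337,-0.25],[0,0,0]]
    - [[0.382,0.337,-0.35],[0,0,0]]
    - [[0.382,0.337,-0.405],[0,0,0]]
    - [[0.382,0.337,-0.405],[0,0,0]]
  gripper: 0.1

```text
time: 22.9
tool_pos: [0.5338, 0.1181, 0.0402]
tcp_rot: [-1.572, 0.014, -0.005]
wrist_force: [-0.6, -0.6, -0.1]
width: 0.899
```

Request:
play_rows:
  motion:
    - [[0,0,0],[0,0,0]]
    - [[0,0,0],[0,0,0]]
    - [[0,0,0],[0,0,0]]
    - [[0,0,0],[0,0,0]]
    - [[0,0,0.1],[0,0,0]]
    - [[0,0,0.25],[0,0,0]]
    - [[0,0,0.25],[0,0,0]]
  gripper: 1
  squeeze: 40

```text
time: 23.78
tool_pos: [0.5413, 0.1209, 0.1491]
tcp_rot: [-1.568, -0.002, -0.017]
wrist_force: [1.3, -0.9, -1.5]
width: 0.503
```

```bash
python3 rod.py b2; python3 st.py
```

```text
t 23.88 pos [0.5371 0.1201 0.1435] w 0.499 F [-1.1 -0.2 -1.5] q [0.17 0.1  1.97 0.   1.07 0.18]
jaw yaw -0.57 y axis [ 0.002  0.    -1.   ] zaxis(cam is at -z? ) [0.01 1.   0.  ]
```

View pics/b2scene.png

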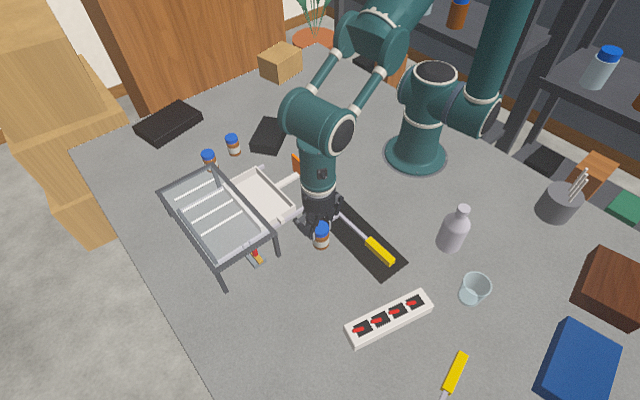

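View pics/b2wrist.png

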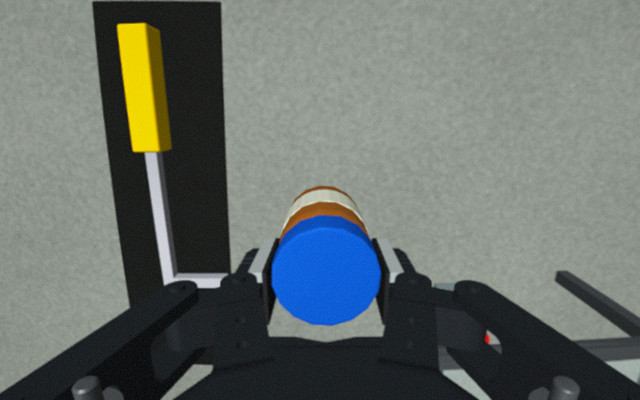

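Request:
play_rows:
  motion:
    - [[0,-0.1,0.02],[0,0,0]]
    - [[0.004,-0.22,0.02],[0,0,0]]
    - [[0.006,-0.35,0.02],[0,0,0]]
    - [[0.006,-0.47,0.02],[0,0,0]]
    - [[0.006,-0.56,0],[0,0,0]]
    - [[0.006,-0.592,0],[0,0,0]]
    - [[0.006,-0.592,-0.08],[0,0,0]]
    - [[0.006,-0.592,-0.16],[0,0,0]]
    - [[0.006,-0.592,-0.21],[0,0,0]]
    - [[0.006,-0.592,-0.225],[0,0,0]]

```text
time: 25.12
tool_pos: [0.5366, -0.1155, 0.0497]
tcp_rot: [-1.569, 0.012, -0.003]
wrist_force: [-1.6, 0.7, -0.6]
width: 0.5
```

```bash
python3 -c "
from h import *
cams.read_camera('top')";python3 st.py
```

```text
t 25.18 pos [ 0.5371 -0.1157  0.0502] w 0.504 F [-1.2  0.1 -1.3] q [-0.26  0.21  2.03  0.    0.9  -0.25]
jaw yaw -0.54 y axis [-0.004  0.001 -1.   ] zaxis(cam is at -z? ) [0.009 1.    0.001]
```

Request:
play_rows:
  motion:
    - [[0,0,-0.006],[0,0,0]]
    - [[0,0,-0.006],[0,0,0]]
    - [[0,0,-0.006],[0,0,0]]

```text
time: 25.55
tool_pos: [0.5396, -0.117, 0.051]
tcp_rot: [-1.571, 0.007, -0.009]
wrist_force: [-0.6, -0.9, -0.4]
width: 0.498
```

Request:
play_rows:
  motion:
    - [[0,0,0],[0,0,0]]
    - [[0,0,0],[0,0,0]]
    - [[0,0,0],[0,0,0]]
    - [[0,0,0.1],[0,0,0]]
    - [[0,0,0.25],[0,0,0]]
    - [[0,0,0.35],[0,0,0]]
    - [[-0.05,-0.15,0.35],[0,0,0]]
    - [[-0.05,-0.3,0.35],[0,0,0]]
    - [[-0.05,-0.3,0.35],[0,0,0]]
  gripper: 0.25

```text
time: 26.68
tool_pos: [0.5187, -0.2406, 0.1906]
tcp_rot: [-1.572, 0.011, -0.012]
wrist_force: [0.5, 0.4, -0.8]
width: 0.75
```

```bash
python3 jars.py b3;python3 st.py
```

```text
top jars [([0.608, -0.18, -0.002], 0.55), ([0.492, -0.43, -0.0], 0.51)]
tray [([0.542, -0.18, 0.0], 0.57)] grip [([0.387, -0.181, 0.087], 0.62), ([0.541, -0.112, 0.003], 0.46)]
cap [ 0.5374 -0.1105] [0.034 0.033] 0.082
cap [ 0.4852 -0.427 ] [0.038 0.039] 0.076
tray rim 308 [ 0.463 -0.291  0.028] [ 0.605 -0.047  0.042]
scene jars [([0.543, -0.113, 0.005], 0.75), ([0.591, -0.415, -0.001], 0.49), ([0.482, -0.432, 0.001], 0.45)]
tray [([0.544, -0.181, -0.001], 0.68)] grip [([0.384, -0.177, 0.086], 0.56)]
cap [ 0.5883 -0.4108] [0.041 0.04 ] 0.074
cap [ 0.5401 -0.1116] [0.041 0.036] 0.079
t 27.07 pos [ 0.5191 -0.2357  0.19  ] w 0.751 F [-0.5 -0.1 -0.6] q [-0.47  0.1   1.88  0.    1.17 -0.46]
jaw yaw -0.48 y axis [-0.  0. -1.] zaxis(cam is at -z? ) [0.008 1.    0.   ]
```

View pics/b3scene.png

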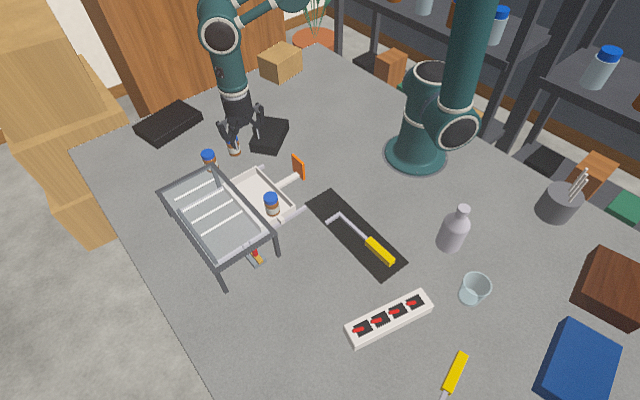

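Request:
play_rows:
  motion:
    - [[-0.03,-0.14,0],[0,0,0]]
    - [[-0.06,-0.28,0],[0,0,0]]
    - [[-0.081,-0.42,0],[0,0,0]]
    - [[-0.081,-0.481,0],[0,0,0]]
    - [[-0.081,-0.481,0],[0,0,0]]
    - [[-0.081,-0.481,-0.1],[0,0,0]]
    - [[-0.081,-0.481,-0.22],[0,0,0]]
    - [[-0.081,-0.481,-0.32],[0,0,0]]
    - [[-0.081,-0.481,-0.3625],[0,0,0]]
    - [[-0.081,-0.481,-0.3625],[0,0,0]]
  gripper: 0.1

```text
time: 28.32
tool_pos: [0.4863, -0.4274, 0.044]
tcp_rot: [-1.569, 0.008, -0.005]
wrist_force: [-0.5, -0.0, 0.6]
width: 0.899
```

Request:
play_rows:
  motion:
    - [[0,0,0],[0,0,0]]
    - [[0,0,0],[0,0,0]]
    - [[0,0,0],[0,0,0]]
    - [[0,0,0],[0,0,0]]
    - [[0,0,0.1],[0,0,0]]
    - [[0,0,0.25],[0,0,0]]
    - [[0,0,0.25],[0,0,0]]
    - [[0,0,0.25],[0,0,0]]
  gripper: 1
  squeeze: 40

```text
time: 29.32
tool_pos: [0.4865, -0.4294, 0.1457]
tcp_rot: [-1.571, 0.007, -0.009]
wrist_force: [0.2, 0.2, -1.8]
width: 0.504
```

```bash
python3 rod.py b4; python3 st.py
```

```text
t 29.43 pos [ 0.4854 -0.4283  0.1432] w 0.497 F [-0.4  1.1 -1.3] q [-0.76  0.28  1.75  0.    1.11 -0.75]
jaw yaw -0.59 y axis [-0.002  0.002 -1.   ] zaxis(cam is at -z? ) [0.01  1.    0.002]
```

View pics/b4wrist.png

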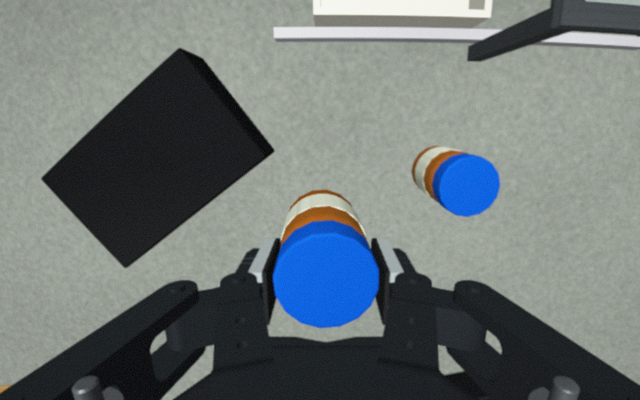

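Request:
play_rows:
  motion:
    - [[0.03,0.12,0.01],[0,0,0]]
    - [[0.06,0.26,0.01],[0,0,0]]
    - [[0.09,0.4,0.01],[0,0,0]]
    - [[0.12,0.53,0.01],[0,0,0]]
    - [[0.131,0.6,0],[0,0,0]]
    - [[0.131,0.621,0],[0,0,0]]
    - [[0.131,0.621,-0.08],[0,0,0]]
    - [[0.131,0.621,-0.16],[0,0,0]]
    - [[0.131,0.621,-0.215],[0,0,0]]
    - [[0.131,0.621,-0.232],[0,0,0]]

```text
time: 30.68
tool_pos: [0.5359, -0.1813, 0.0521]
tcp_rot: [-1.569, 0.014, -0.002]
wrist_force: [-17.7, 3.9, 39.8]
width: 0.496
```

Request:
play_rows:
  motion:
    - [[0,0,0],[0,0,0]]
    - [[0,0,-0.003],[0,0,0]]
    - [[0,0,-0.003],[0,0,0]]

```text
time: 31.05
tool_pos: [0.5384, -0.1818, 0.0522]
tcp_rot: [-1.571, 0.009, -0.007]
wrist_force: [-4.1, 0.7, 9.3]
width: 0.504
```

```bash
python3 rod.py b5; python3 st.py
```

```text
t 31.15 pos [ 0.5384 -0.1818  0.0522] w 0.503 F [-5.2  0.9  9.6] q [-0.37  0.24  1.99 -0.    0.91 -0.36]
jaw yaw -0.6 y axis [-0.001 -0.    -1.   ] zaxis(cam is at -z? ) [ 0.01  1.   -0.  ]
```

View pics/b5wrist.png

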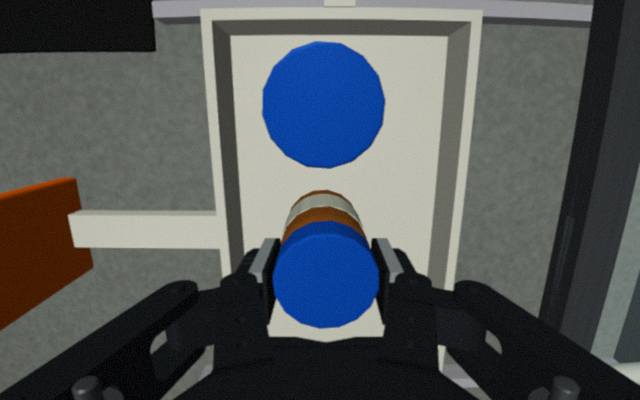

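Request:
play_rows:
  motion:
    - [[0,0,0],[0,0,0]]
    - [[0,0,0],[0,0,0]]
    - [[0,0,0],[0,0,0]]
    - [[0,0,0.1],[0,0,0]]
    - [[0,0,0.25],[0,0,0]]
    - [[0,0,0.35],[0,0,0]]
    - [[0,-0.14,0.35],[0,0,0]]
    - [[0,-0.28,0.35],[0,0,0]]
    - [[0,-0.4,0.35],[0,0,0]]
    - [[0,-0.4,0.35],[0,0,0]]
  gripper: 0.25

```text
time: 32.4
tool_pos: [0.5386, -0.3442, 0.1907]
tcp_rot: [-1.572, 0.011, -0.011]
wrist_force: [0.0, 0.3, -0.1]
width: 0.748
```

```bash
python3 jars.py b6;python3 st.py
```

```text
top jars [([0.542, -0.112, 0.004], 0.68), ([0.541, -0.182, 0.005], 0.51), ([0.591, -0.415, 0.003], 0.45)]
tray [([0.545, -0.182, -0.001], 0.93), ([0.609, -0.181, -0.001], 0.55)] grip [([0.386, -0.182, 0.09], 0.79), ([0.395, 0.208, 0.001], 0.18)]
cap [ 0.5816 -0.4018] [0.032 0.02 ] 0.076
cap [ 0.5365 -0.1123] [0.036 0.033] 0.081
cap [ 0.5347 -0.1785] [0.036 0.032] 0.082
tray rim 361 [ 0.46  -0.295  0.028] [ 0.605 -0.047  0.042]
scene jars [([0.536, -0.184, 0.005], 0.77), ([0.539, -0.113, 0.005], 0.64), ([0.593, -0.413, -0.002], 0.61)]
tray [([0.545, -0.181, -0.002], 0.67), ([0.394, 0.209, -0.0], 0.57)] grip [([0.384, -0.178, 0.086], 0.77), ([0.548, -0.182, -0.004], 0.16)]
cap [ 0.5902 -0.4113] [0.043 0.039] 0.075
cap [ 0.5382 -0.1789] [0.039 0.037] 0.08
cap [ 0.54   -0.1118] [0.041 0.036] 0.08
t 32.8 pos [ 0.5392 -0.3397  0.1912] w 0.752 F [ 0.2 -0.3 -0.1] q [-0.6   0.22  1.73  0.    1.19 -0.59]
jaw yaw -0.49 y axis [ 0.  0. -1.] zaxis(cam is at -z? ) [0.009 1.    0.   ]
```

View pics/b6scene.png

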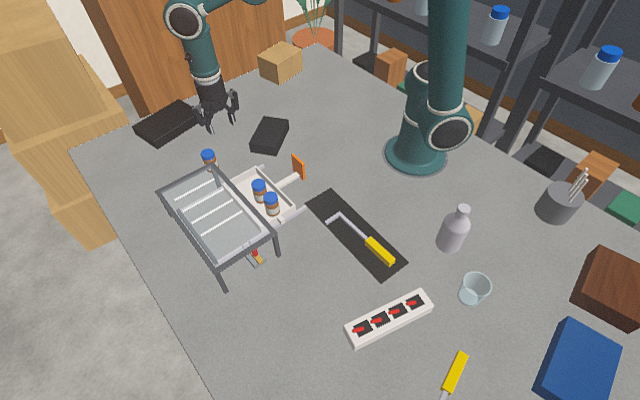

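Request:
play_rows:
  motion:
    - [[0.06,-0.09,0],[0,0,0]]
    - [[0.126,-0.18,0],[0,0,0]]
    - [[0.126,-0.18,0],[0,0,0]]
    - [[0.126,-0.18,-0.1],[0,0,0]]
    - [[0.126,-0.18,-0.22],[0,0,0]]
    - [[0.126,-0.18,-0.32],[0,0,0]]
    - [[0.126,-0.18,-0.365],[0,0,0]]
    - [[0.126,-0.18,-0.365],[0,0,0]]
  gripper: 0.1

```text
time: 33.8
tool_pos: [0.5884, -0.4115, 0.0438]
tcp_rot: [-1.569, 0.009, -0.006]
wrist_force: [1.1, 0.2, 1.4]
width: 0.901
```

Request:
play_rows:
  motion:
    - [[0,0,0],[0,0,0]]
    - [[0,0,0],[0,0,0]]
    - [[0,0,0],[0,0,0]]
    - [[0,0,0],[0,0,0]]
    - [[0,0,0.1],[0,0,0]]
    - [[0,0,0.25],[0,0,0]]
    - [[0,0,0.25],[0,0,0]]
    - [[0,0,0.25],[0,0,0]]
  gripper: 1
  squeeze: 40

```text
time: 34.8
tool_pos: [0.5894, -0.4129, 0.1456]
tcp_rot: [-1.571, 0.007, -0.009]
wrist_force: [-0.5, 0.0, -2.1]
width: 0.5
```

```bash
python3 rod.py b7; python3 st.py
```

```text
t 34.9 pos [ 0.5881 -0.412   0.1429] w 0.5 F [-0.1 -0.2 -1.8] q [-0.65  0.41  1.58  0.    1.16 -0.64]
jaw yaw -0.58 y axis [-0.003  0.002 -1.   ] zaxis(cam is at -z? ) [0.01  1.    0.002]
```

View pics/b7wrist.png

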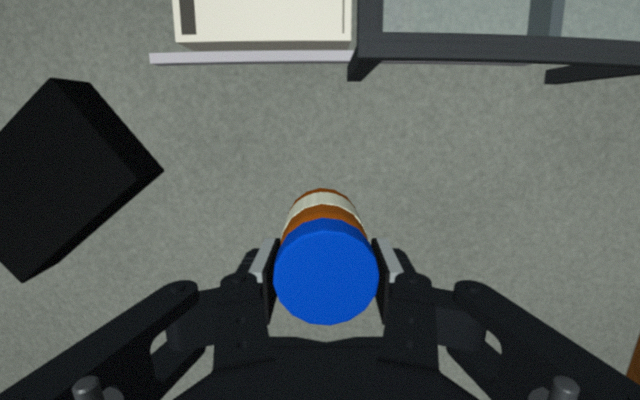

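Request:
play_rows:
  motion:
    - [[-0.1,0,0.02],[0,0,0]]
    - [[-0.125,0.08,0.02],[0,0,0]]
    - [[-0.125,0.2,0.02],[0,0,0]]
    - [[-0.125,0.33,0.01],[0,0,0]]
    - [[-0.125,0.412,0],[0,0,0]]
    - [[-0.125,0.412,0],[0,0,0]]
    - [[-0.125,0.412,-0.08],[0,0,0]]
    - [[-0.125,0.412,-0.16],[0,0,0]]
    - [[-0.125,0.412,-0.21],[0,0,0]]
    - [[-0.125,0.412,-0.222],[0,0,0]]

```text
time: 36.15
tool_pos: [0.5377, -0.2479, 0.0539]
tcp_rot: [-1.569, 0.011, -0.005]
wrist_force: [-1.2, 0.6, -1.5]
width: 0.501
```

Request:
play_rows:
  motion:
    - [[0,0,-0.003],[0,0,0]]
    - [[0,0,-0.006],[0,0,0]]
    - [[0,0,-0.006],[0,0,0]]

```text
time: 36.52
tool_pos: [0.5401, -0.2485, 0.055]
tcp_rot: [-1.572, 0.007, -0.009]
wrist_force: [-0.3, 0.6, -1.1]
width: 0.5
```

```bash
python3 rod.py b8; python3 st.py
```

```text
t 36.62 pos [ 0.5399 -0.2484  0.0548] w 0.5 F [ 0.2 -0.8 -0.6] q [-0.47  0.28  1.94 -0.    0.92 -0.46]
jaw yaw -0.58 y axis [ 0.001 -0.001 -1.   ] zaxis(cam is at -z? ) [ 0.01   1.    -0.001]
```

View pics/b8wrist.png

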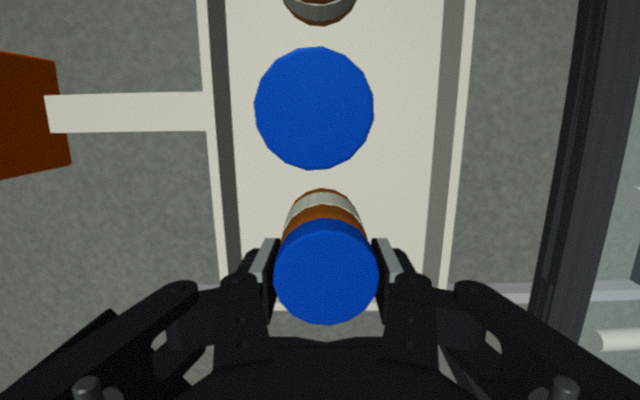

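Request:
play_rows:
  motion:
    - [[0,0,-0.004],[0,0,0]]
    - [[0,0,-0.0075],[0,0,0]]
    - [[0,0,-0.0075],[0,0,0]]

```text
time: 37.0
tool_pos: [0.5399, -0.2485, 0.053]
tcp_rot: [-1.572, 0.007, -0.008]
wrist_force: [-4.0, 0.5, 10.0]
width: 0.503
```

Request:
play_rows:
  motion:
    - [[0,0,0],[0,0,0]]
    - [[0,0,0],[0,0,0]]
    - [[0,0,0],[0,0,0]]
    - [[0,0,0.1],[0,0,0]]
    - [[0,0,0.22],[0,0,0]]
    - [[0,0,0.35],[0,0,0]]
    - [[-0.12,0.05,0.35],[0,0,0]]
    - [[-0.25,0.1,0.35],[0,0,0]]
    - [[-0.38,0.17,0.35],[0,0,0]]
    - [[-0.38,0.17,0.35],[0,0,0]]
  gripper: 0.3

```text
time: 38.25
tool_pos: [0.3828, -0.1776, 0.189]
tcp_rot: [-1.569, 0.011, -0.005]
wrist_force: [1.0, 0.2, 0.4]
width: 0.701
```

```bash
python3 jars.py b9;python3 st.py
```

```text
top jars [([0.541, -0.179, 0.004], 0.82), ([0.542, -0.249, 0.007], 0.54)]
tray [([0.545, -0.177, -0.001], 0.57), ([0.61, -0.18, -0.004], 0.22)] grip [([0.388, -0.184, 0.089], 0.72)]
cap [ 0.5357 -0.1151] [0.03  0.033] 0.082
cap [ 0.5349 -0.1789] [0.036 0.036] 0.081
cap [ 0.5369 -0.2452] [0.035 0.04 ] 0.08
tray rim 306 [ 0.466 -0.294  0.028] [ 0.604 -0.047  0.042]
scene jars [([0.54, -0.114, 0.006], 0.79), ([0.543, -0.246, 0.002], 0.72), ([0.538, -0.183, 0.006], 0.71)]
tray [([0.309, 0.454, -0.002], 0.72), ([0.548, -0.182, 0.001], 0.68)] grip [([0.381, -0.179, 0.085], 0.71), ([0.542, -0.115, 0.003], 0.64), ([0.541, -0.247, 0.003], 0.59)]
cap [ 0.5399 -0.2451] [0.039 0.038] 0.08
cap [ 0.5382 -0.1791] [0.041 0.037] 0.079
cap [ 0.5401 -0.1117] [0.04  0.036] 0.079
t 38.65 pos [ 0.3883 -0.1806  0.191 ] w 0.702 F [-0.3 -0.2 -0.8] q [-0.49 -0.19  2.15 -0.    1.18 -0.48]
jaw yaw -0.58 y axis [-0. -0. -1.] zaxis(cam is at -z? ) [ 0.01  1.   -0.  ]
```

View pics/b9scene.png

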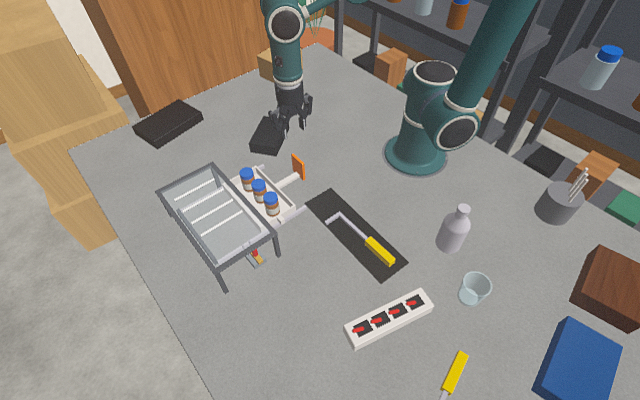

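View pics/b9top.png

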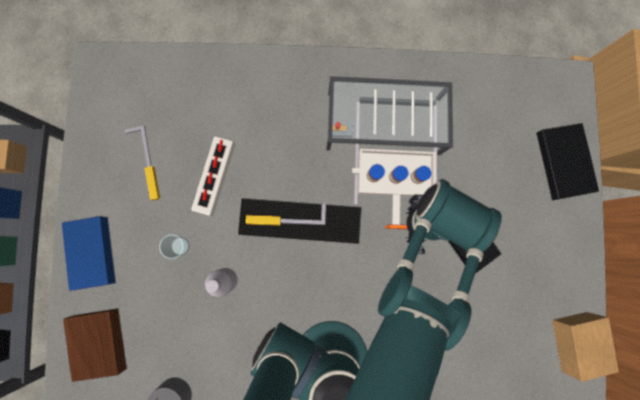

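Request:
play_rows:
  motion:
    - [[-0.01,0.007,0],[0,0,0]]
    - [[-0.01,0.007,-0.1],[0,0,0]]
    - [[-0.01,0.007,-0.2],[0,0,0]]
    - [[-0.01,0.007,-0.3],[0,0,0]]
    - [[-0.01,0.007,-0.36],[0,0,0]]
    - [[-0.01,0.007,-0.36],[0,0,0]]
  gripper: 0.4

```text
time: 39.4
tool_pos: [0.3812, -0.1762, 0.0448]
tcp_rot: [-1.568, 0.012, -0.004]
wrist_force: [-0.1, 0.1, -0.2]
width: 0.602
```

Request:
play_rows:
  motion:
    - [[0,0,0],[0,0,0]]
    - [[0,0,0],[0,0,0]]
    - [[0,0,0],[0,0,0]]
    - [[0,0,0],[0,0,0]]
  gripper: 1
  squeeze: 50

```text
time: 39.9
tool_pos: [0.3842, -0.1779, 0.0482]
tcp_rot: [-1.572, 0.007, -0.009]
wrist_force: [-2.3, 0.1, 7.3]
width: 0.108
```

```bash
python3 st.py
```

```text
t 39.9 pos [ 0.3842 -0.1779  0.0482] w 0.108 F [-2.3  0.1  7.3] q [-0.49 -0.02  2.29 -0.    0.86 -0.48]
jaw yaw -0.58 y axis [ 0.002 -0.001 -1.   ] zaxis(cam is at -z? ) [ 0.01   1.    -0.001]
```

Request:
play_rows:
  motion:
    - [[0.01,0,0],[0,0,0]]
    - [[0.03,0,0],[0,0,0]]
    - [[0.065,-0.001,0],[0,0,0]]
    - [[0.105,-0.001,0],[0,0,0]]
    - [[0.15,-0.002,0],[0,0,0]]
    - [[0.195,-0.002,0],[0,0,0]]
    - [[0.24,-0.003,0],[0,0,0]]
    - [[0.285,-0.004,0],[0,0,0]]
    - [[0.32,-0.004,0],[0,0,0]]
    - [[0.34,-0.004,0],[0,0,0]]

```text
time: 41.15
tool_pos: [0.5189, -0.1792, 0.0484]
tcp_rot: [-1.571, 0.009, -0.006]
wrist_force: [-11.5, -0.2, 14.9]
width: 0.108
```

Request:
play_rows:
  motion:
    - [[0.008,0,0],[0,0,0]]
    - [[0.016,0,0],[0,0,0]]
    - [[0.024,0,0],[0,0,0]]
    - [[0.032,0,0],[0,0,0]]
    - [[0.036,0,0],[0,0,0]]
    - [[0.036,0,0],[0,0,0]]
    - [[0.036,0,0],[0,0,0]]

```text
time: 42.02
tool_pos: [0.5329, -0.1793, 0.0484]
tcp_rot: [-1.571, 0.009, -0.006]
wrist_force: [-7.3, -0.2, 10.7]
width: 0.112
```

```bash
python3 st.py;python3 rod.py c0; python3 st.py
```

```text
t 42.02 pos [ 0.5329 -0.1793  0.0484] w 0.112 F [-7.3 -0.2 10.7] q [-0.37  0.24  2.01 -0.    0.9  -0.36]
jaw yaw -0.56 y axis [-0.002 -0.    -1.   ] zaxis(cam is at -z? ) [ 0.01  1.   -0.  ]
t 42.12 pos [ 0.5329 -0.1793  0.0484] w 0.112 F [-7.9  0.3 11.6] q [-0.37  0.24  2.01 -0.    0.9  -0.36]
jaw yaw -0.56 y axis [-0.002 -0.    -1.   ] zaxis(cam is at -z? ) [ 0.01  1.   -0.  ]
```

View pics/c0scene.png

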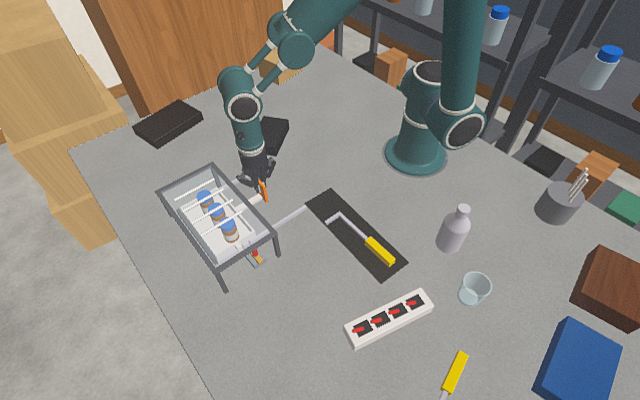

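Request:
play_rows:
  motion:
    - [[0.003,0,0],[0,0,0]]
    - [[0.006,0,0],[0,0,0]]
    - [[0.009,0,0],[0,0,0]]
    - [[0.009,0,0],[0,0,0]]
    - [[0.009,0,0],[0,0,0]]

```text
time: 42.75
tool_pos: [0.5357, -0.1792, 0.0484]
tcp_rot: [-1.571, 0.01, -0.005]
wrist_force: [-10.2, -0.3, 13.8]
width: 0.115
```

```bash
python3 st.py
```

```text
t 42.75 pos [ 0.5357 -0.1792  0.0484] w 0.115 F [-10.2  -0.3  13.8] q [-0.37  0.24  2.   -0.    0.9  -0.36]
jaw yaw -0.56 y axis [-0.003 -0.    -1.   ] zaxis(cam is at -z? ) [ 0.01  1.   -0.  ]
```

Request:
play_rows:
  motion:
    - [[0.004,0,0],[0,0,0]]
    - [[0.008,0,0],[0,0,0]]
    - [[0.008,0,0],[0,0,0]]
    - [[0.008,0,0],[0,0,0]]

```text
time: 43.25
tool_pos: [0.5356, -0.1793, 0.0484]
tcp_rot: [-1.57, 0.015, 0.0]
wrist_force: [-21.9, -1.2, 22.4]
width: 0.108
```

```bash
python3 st.py
```

```text
t 43.25 pos [ 0.5356 -0.1793  0.0484] w 0.108 F [-21.9  -1.2  22.4] q [-0.37  0.25  1.99 -0.    0.91 -0.35]
jaw yaw -0.54 y axis [-0.01  0.   -1.  ] zaxis(cam is at -z? ) [0.009 1.    0.   ]
```

Request:
play_rows:
  motion:
    - [[-0.006,0,0],[0,0,0]]
    - [[-0.006,0,0],[0,0,0]]
    - [[-0.006,0,0],[0,0,0]]

```text
time: 43.62
tool_pos: [0.5357, -0.1793, 0.0484]
tcp_rot: [-1.571, 0.011, -0.004]
wrist_force: [-13.3, -0.5, 15.0]
width: 0.109
```

Request:
play_rows:
  motion:
    - [[0,0,0],[0,0,0]]
    - [[0,0,0],[0,0,0]]
    - [[0,0,0],[0,0,0]]
    - [[0,0,0.1],[0,0,0]]
    - [[0,0,0.25],[0,0,0]]
    - [[0,0,0.4],[0,0,0]]
    - [[-0.1,0.15,0.4],[0,0,0]]
    - [[-0.2,0.3,0.4],[0,0,0]]
    - [[-0.2,0.44,0.4],[0,0,0]]
    - [[-0.2,0.44,0.4],[0,0,0]]
  gripper: 0.4

```text
time: 44.88
tool_pos: [0.4572, 0.0, 0.2068]
tcp_rot: [-1.57, 0.004, -0.005]
wrist_force: [-0.3, -0.9, -0.2]
width: 0.6
```

```bash
python3 jars.py c1; python3 st.py
python3 - <<'E'
from h import *
n='top';M=T(n);im,d=cams.read_camera(n);W=cloud(n,d,M)
a=cv2.resize(im[70:220,230:450],None,fx=3.5,fy=3.5,interpolation=cv2.INTER_CUBIC);save('c1z',a)
Y=(im[...,0]>170)&(im[...,1]>130)&(im[...,2]<80)&(W[...,1]<.35)&(W[...,2]<.05); print('handle',Y.sum(),W[Y][:,2].mean(),cv2.minAreaRect(W[Y][:,:2].astype(np.float32)) if Y.sum() else 0)
E
```

```text
top jars []
tray [] grip [([0.539, -0.184, 0.088], 0.76)]
scene jars []
tray [] grip [([0.537, -0.181, 0.087], 0.5)]
t 45.27 pos [ 0.4585 -0.0041  0.2067] w 0.601 F [ 0.1 -0.7 -0.6] q [-0.06 -0.14  2.08 -0.    1.2  -0.05]
jaw yaw -0.69 y axis [-0. -0. -1.] zaxis(cam is at -z? ) [ 0.012  1.    -0.   ]
handle 269 0.026650472081804173 ((0.3938853442668915, 0.21037548780441284), (0.09722244739532471, 0.022693010047078133), 89.7471923828125)
```

View pics/c1z.png

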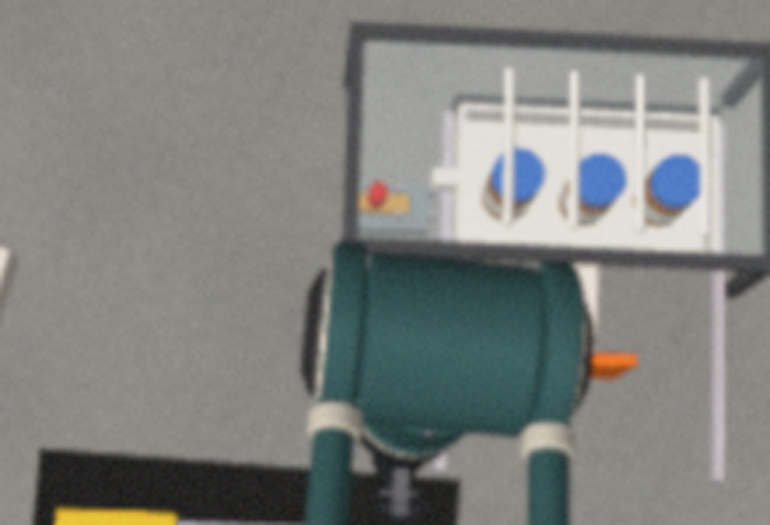

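View pics/c1scene.png

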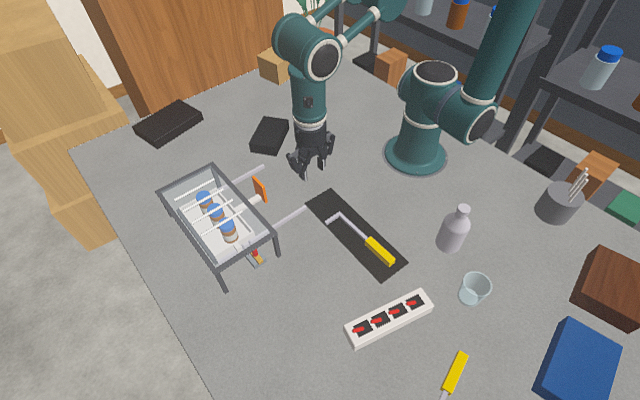

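Request:
play_rows:
  motion:
    - [[-0.05,0.14,0],[0,0,0]]
    - [[-0.1,0.28,0],[0,0,0]]
    - [[-0.161,0.42,0],[0,0,0]]
    - [[-0.161,0.5,0],[0,0,0]]
    - [[-0.161,0.5,-0.1],[0,0,0]]
    - [[-0.161,0.5,-0.25],[0,0,0]]
    - [[-0.161,0.5,-0.38],[0,0,0]]
    - [[-0.161,0.5,-0.46],[0,0,0]]
    - [[-0.161,0.5,-0.5],[0,0,0]]
    - [[-0.161,0.5,-0.5],[0,0,0]]

```text
time: 46.58
tool_pos: [0.3934, 0.1965, 0.0062]
tcp_rot: [-1.572, 0.01, -0.007]
wrist_force: [0.7, -0.2, 0.9]
width: 0.597
```

```bash
python3 st.py; python3 rod.py c2
```

```text
t 46.58 pos [0.3934 0.1965 0.0062] w 0.597 F [ 0.7 -0.2  0.9] q [ 0.41  0.09  2.28 -0.    0.77  0.42]
jaw yaw -0.63 y axis [-0.002 -0.001 -1.   ] zaxis(cam is at -z? ) [ 0.011  1.    -0.001]
```

View pics/c2wrist.png

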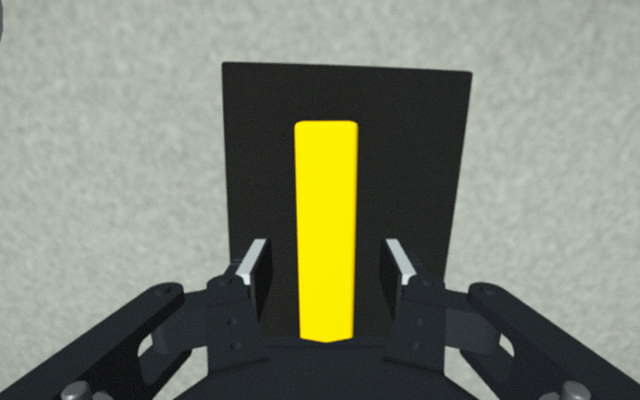

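Request:
play_rows:
  motion:
    - [[0,0,-0.003],[0,0,0]]
    - [[0,0,-0.003],[0,0,0]]
    - [[0,0,-0.003],[0,0,0]]
    - [[0,0,-0.003],[0,0,0]]
    - [[0,0,0.08],[0,0,0]]
    - [[0,0.03,0.2],[0,0,0]]
    - [[0.1,0.055,0.25],[0,0,0]]
    - [[0.23,0.055,0.25],[0,0,0]]
    - [[0.36,0.055,0.25],[0,0,0]]
    - [[0.36,0.055,0.25],[0,0,0]]
  gripper: 1
  squeeze: 70

```text
time: 47.92
tool_pos: [0.5413, 0.2191, 0.1071]
tcp_rot: [-1.57, 0.007, -0.011]
wrist_force: [-0.5, 1.0, -2.4]
width: 0.265
```

Request:
play_rows:
  motion:
    - [[0.1,0,0],[0,0,0]]
    - [[0.22,0,0],[0,0,0]]
    - [[0.331,0,0],[0,0,0]]
    - [[0.331,0,-0.06],[0,0,0]]
    - [[0.331,0,-0.12],[0,0,0]]
    - [[0.331,0,-0.155],[0,0,0]]
    - [[0.331,0,-0.155],[0,0,0]]

```text
time: 48.8
tool_pos: [0.668, 0.2188, 0.043]
tcp_rot: [-1.572, 0.011, -0.005]
wrist_force: [0.4, -0.8, -2.0]
width: 0.263
```

```bash
cat > hook.py <<'E'
from h import *
for n in ['top']:
    M=T(n);im,d=cams.read_camera(n);W=cloud(n,d,M)
    g=(W[...,2]>.035)&(W[...,2]<.12)&(abs(W[...,0]-.69)<.06)&(W[...,1]>.033)&(W[...,1]<.19)&(im.min(-1)>110)
    P=W[g]
    for lo in np.arange(.03,.19,.015):
        q=P[(P[:,1]>=lo)&(P[:,1]<lo+.015)]
        if len(q): print(round(lo,3),len(q),q.mean(0).round(4),np.median(q[:,2]).round(4),q.min(0).round(3),q.max(0).round(3))
E
python3 hook.py; python3 st.py; python3 look.py c3
```

```text
0.045 62 [0.6906 0.0549 0.055 ] 0.0553 [0.663 0.05  0.045] [0.72 0.06 0.06]
0.06 28 [0.6676 0.0675 0.0542] 0.0546 [0.663 0.06  0.044] [0.674 0.075 0.06 ]
0.075 20 [0.6677 0.0836 0.0556] 0.0556 [0.663 0.078 0.051] [0.673 0.09  0.059]
0.09 20 [0.6673 0.0982 0.0553] 0.0553 [0.663 0.092 0.051] [0.672 0.104 0.06 ]
0.105 20 [0.6671 0.1128 0.0542] 0.0547 [0.663 0.107 0.046] [0.672 0.119 0.06 ]
0.12 24 [0.6677 0.1276 0.0548] 0.0561 [0.663 0.121 0.046] [0.674 0.133 0.06 ]
0.135 23 [0.6682 0.1417 0.0543] 0.0553 [0.663 0.136 0.044] [0.674 0.148 0.06 ]
0.15 9 [0.669  0.1527 0.0554] 0.0553 [0.664 0.151 0.053] [0.674 0.157 0.058]
t 48.85 pos [0.6693 0.2191 0.0445] w 0.268 F [-0.8  0.4 -1.9] q [0.28 0.47 1.68 0.   0.98 0.29]
jaw yaw -0.57 y axis [-0.001 -0.    -1.   ] zaxis(cam is at -z? ) [ 0.01  1.   -0.  ]
top []
scene [([0.675, 0.002, 0.071], 0.43)]
```

View pics/c3.png

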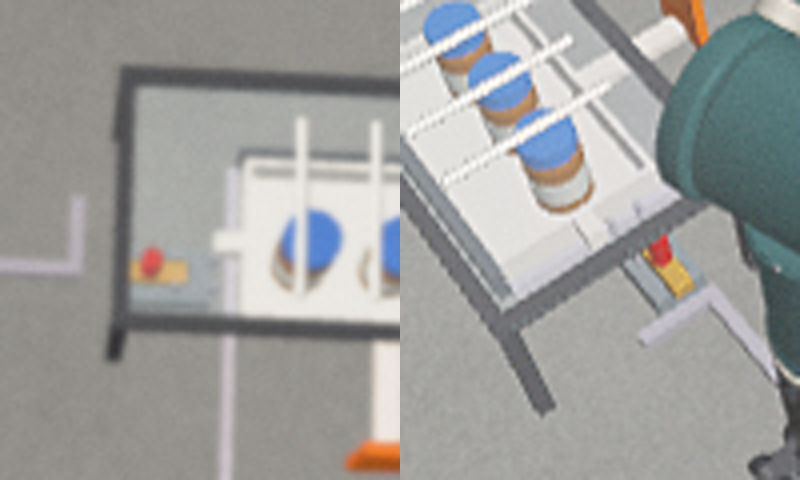

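Request:
play_rows:
  motion:
    - [[0,-0.04,0],[0,0,0]]
    - [[0,-0.08,0],[0,0,0]]
    - [[0,-0.11,0],[0,0,0]]
    - [[-0.001,-0.14,0],[0,0,0]]
    - [[-0.002,-0.17,0],[0,0,0]]
    - [[-0.002,-0.185,0],[0,0,0]]
    - [[-0.002,-0.19,0],[0,0,0]]
    - [[-0.002,-0.19,0],[0,0,0]]

```text
time: 50.05
tool_pos: [0.6691, 0.1429, 0.0448]
tcp_rot: [-1.571, 0.008, -0.008]
wrist_force: [0.6, -0.1, -2.5]
width: 0.267
```

```bash
python3 st.py; python3 look.py c4
```

```text
t 50.05 pos [0.6691 0.1429 0.0448] w 0.267 F [ 0.6 -0.1 -2.5] q [ 0.17  0.44  1.73 -0.    0.97  0.18]
jaw yaw -0.59 y axis [-0.001 -0.    -1.   ] zaxis(cam is at -z? ) [ 0.01  1.   -0.  ]
top []
scene []
```

View pics/c4.png

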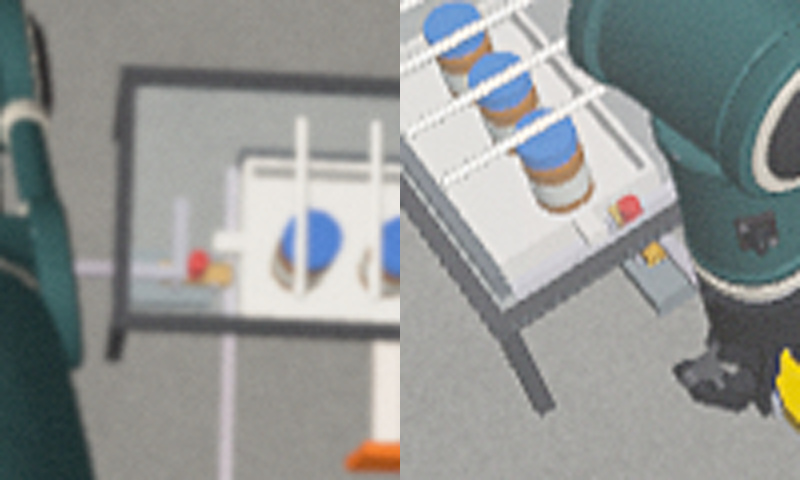

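Request:
play_rows:
  motion:
    - [[0,-0.004,0],[0,0,0]]
    - [[0,-0.008,0],[0,0,0]]
    - [[0,-0.01,0],[0,0,0]]
    - [[0,-0.01,0],[0,0,0]]
    - [[0,-0.01,0],[0,0,0]]

```text
time: 50.88
tool_pos: [0.6694, 0.1411, 0.0451]
tcp_rot: [-1.568, 0.008, -0.009]
wrist_force: [0.1, 6.1, -1.0]
width: 0.266
```

```bash
python3 st.py
```

```text
t 50.88 pos [0.6694 0.1411 0.0451] w 0.266 F [ 0.1  6.1 -1. ] q [0.17 0.44 1.73 0.   0.97 0.18]
jaw yaw -0.6 y axis [ 0.     0.003 -1.   ] zaxis(cam is at -z? ) [0.011 1.    0.003]
```

Request:
play_rows:
  motion:
    - [[0,0.05,0],[0,0,0]]
    - [[0.001,0.15,0],[0,0,0]]
    - [[0.001,0.25,0],[0,0,0]]
    - [[0.001,0.27,0.1],[0,0,0]]
    - [[0.001,0.27,0.22],[0,0,0]]
    - [[0.001,0.27,0.22],[0,0,0]]

```text
time: 51.62
tool_pos: [0.6736, 0.2494, 0.1393]
tcp_rot: [-1.568, -0.001, -0.016]
wrist_force: [-0.1, 0.1, -1.8]
width: 0.263
```

```bash
python3 look.py c5; python3 st.py
```

```text
top [([0.217, 0.314, 0.001], 0.2)]
scene [([0.671, -0.037, 0.073], 0.4)]
t 51.83 pos [0.6683 0.2468 0.1307] w 0.262 F [ 0.  -0.1 -3. ] q [ 0.32  0.41  1.61 -0.    1.13  0.33]
jaw yaw -0.58 y axis [-0.003 -0.001 -1.   ] zaxis(cam is at -z? ) [ 0.01   1.    -0.001]
```

View pics/c5.png

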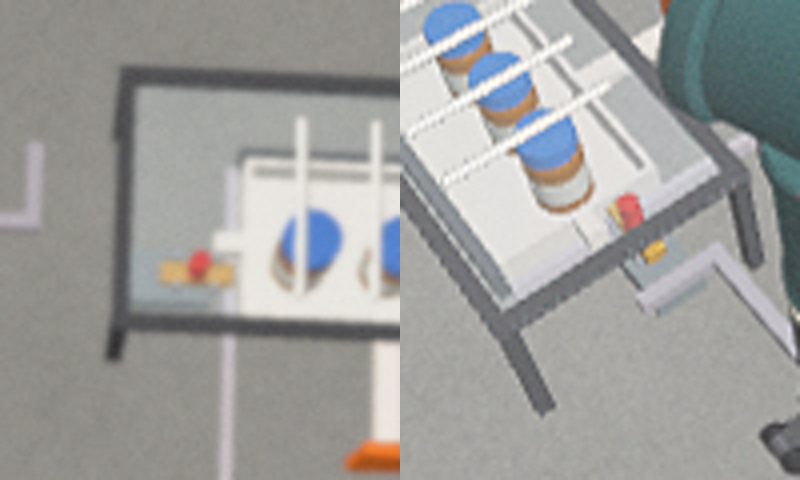

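Request:
play_rows:
  motion:
    - [[-0.13,-0.03,0],[0,0,0]]
    - [[-0.27,-0.06,0],[0,0,0]]
    - [[-0.41,-0.09,0],[0,0,0]]
    - [[-0.55,-0.11,0],[0,0,0]]
    - [[-0.686,-0.127,0],[0,0,0]]
    - [[-0.686,-0.127,-0.1],[0,0,0]]
    - [[-0.686,-0.127,-0.2],[0,0,0]]
    - [[-0.686,-0.127,-0.28],[0,0,0]]
    - [[-0.686,-0.127,-0.3],[0,0,0]]
    - [[-0.686,-0.127,-0.3],[0,0,0]]

```text
time: 53.08
tool_pos: [0.3945, 0.1958, 0.0121]
tcp_rot: [-1.572, 0.01, -0.006]
wrist_force: [0.5, 0.0, -1.3]
width: 0.261
```

Request:
play_rows:
  motion:
    - [[0,0,0],[0,0,0]]
    - [[0,0,0],[0,0,0]]

```text
time: 53.32
tool_pos: [0.3966, 0.1968, 0.0141]
tcp_rot: [-1.57, 0.006, -0.01]
wrist_force: [0.1, 0.2, -1.8]
width: 0.265
```

```bash
python3 st.py
```

```text
t 53.33 pos [0.3966 0.1968 0.0141] w 0.265 F [ 0.1  0.2 -1.8] q [ 0.4   0.08  2.27 -0.    0.79  0.41]
jaw yaw -0.58 y axis [ 0.002  0.001 -1.   ] zaxis(cam is at -z? ) [0.01  1.    0.001]
```

Lower about 8 mm, then release.

Request:
play_rows:
  motion:
    - [[-0.005,0,-0.01],[0,0,0]]
    - [[-0.005,0,-0.018],[0,0,0]]
    - [[-0.005,0,-0.02],[0,0,0]]
    - [[-0.005,0,-0.02],[0,0,0]]

```text
time: 53.82
tool_pos: [0.3935, 0.1964, 0.0071]
tcp_rot: [-1.571, 0.009, -0.007]
wrist_force: [-9.2, -3.8, 22.2]
width: 0.265
```

```bash
python3 st.py
```

```text
t 53.83 pos [0.3935 0.1964 0.0071] w 0.265 F [-9.2 -3.8 22.2] q [0.41 0.09 2.28 0.   0.77 0.42]
jaw yaw -0.58 y axis [-0.001 -0.    -1.   ] zaxis(cam is at -z? ) [ 0.01  1.   -0.  ]
```

On the mat. Release, then rise clear (away from the mat, over free bench).

Request:
play_rows:
  motion:
    - [[0,0,0.002],[0,0,0]]
    - [[0,0,0.002],[0,0,0]]
    - [[0,0,0.002],[0,0,0]]
    - [[0,0,0.08],[0,0,0]]
    - [[0,0,0.2],[0,0,0]]
    - [[0,0,0.35],[0,0,0]]
    - [[0,0,0.5],[0,0,0]]
    - [[0,-0.1,0.6],[0,0,0]]
    - [[0,-0.2,0.6],[0,0,0]]
    - [[0,-0.2,0.6],[0,0,0]]
  gripper: 0.5

```text
time: 55.08
tool_pos: [0.3935, 0.1147, 0.2453]
tcp_rot: [-1.571, 0.01, -0.012]
wrist_force: [-0.6, -0.2, 0.3]
width: 0.495
```

```bash
python3 look.py d0; python3 st.py
python3 - <<'E'
from h import *
for n in ['top','scene']:
    M=T(n);im,d=cams.read_camera(n);W=cloud(n,d,M);save('d1'+n,im)
    Y=(im[...,0]>170)&(im[...,1]>130)&(im[...,2]<80)&(W[...,1]<.35)&(W[...,1]>-.1)&(W[...,2]<.05)&(W[...,0]>.3); print('handle',Y.sum(),np.median(W[Y][:,2]),cv2.minAreaRect(W[Y][:,:2].astype(np.float32)) if Y.sum() else 0)
    for l in ['rod','tray_grip','flask','giftbox','beaker','mat']: print(l,[(w(M,a['xyz']).round(3).tolist(),round(a['conf'],2)) for a in cams.mark_of(n,l)])
E
```

```text
top []
scene [([0.678, -0.037, 0.072], 0.42)]
t 55.27 pos [0.3929 0.1169 0.2441] w 0.497 F [0.1 0.5 0.7] q [ 0.23 -0.27  2.11  0.    1.3   0.24]
jaw yaw -0.55 y axis [-0.001  0.    -1.   ] zaxis(cam is at -z? ) [0.01 1.   0.  ]
handle 0 nan 0
rod [([0.496, 0.545, -0.0], 0.85)]
tray_grip [([0.539, -0.187, 0.087], 0.82), ([0.397, 0.104, -0.001], 0.6)]
flask [([0.218, 0.313, 0.004], 0.61)]
giftbox [([0.35, -0.402, 0.002], 0.65)]
beaker [([0.311, 0.46, -0.001], 0.62)]
mat [([0.392, 0.104, -0.001], 0.66), ([0.612, -0.181, -0.002], 0.66)]
handle 269 0.02578052680940912 ((0.501011312007904, 0.09290752559900284), (0.10189785808324814, 0.3952384293079376), 45.594364166259766)
rod [([0.395, 0.21, 0.001], 0.96), ([0.493, 0.546, -0.003], 0.65)]
tray_grip [([0.534, -0.179, 0.088], 0.49)]
flask [([0.215, 0.312, 0.0], 0.92)]
giftbox [([0.35, -0.405, 0.002], 0.79), ([0.674, -0.036, 0.071], 0.27)]
beaker [([0.31, 0.45, -0.001], 0.68)]
mat [([0.393, 0.102, -0.0], 0.71)]
  return _methods._mean(a, axis=axis, dtype=dtype,
  ret = ret.dtype.type(ret / rcount)
```

View pics/d1scene.png

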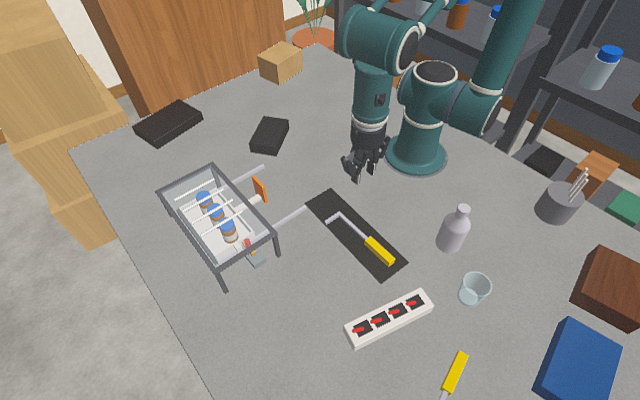

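View pics/d0.png

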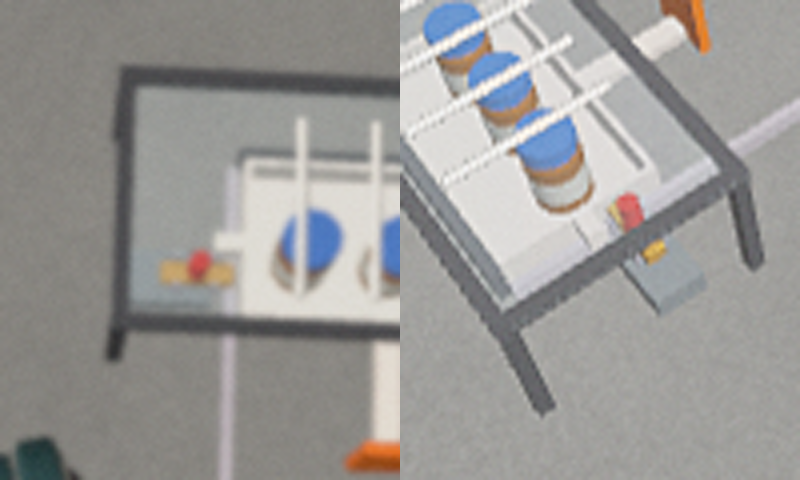

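```bash
python3 -c "
from workcell import bot
print(bot.finish_job())"
```

```text
the job is handed in; nothing more can be done
None
```

I did the whole job in order, with about 55 s on the robot's clock, and handed it in. `finish_job` reports no verdict, so what follows is only what I could see and measure.

1. **Switches:** I swept the closed fingers along the row, and all four levers show thrown over to +x in the picture.
2. **Bolt open:** I passed the hook over the knob and pulled. The knob moved about 32–35 mm.
3. **Tray and jars:** Only three jars were present, and I stood all three in the drawn-out tray. One of them had been knocked from about (0.52, 0.09) to (0.54, 0.12) before I reached it, so I measured it again before grasping.
4. **Tray home:** I pushed the tray until it met the back stop, with about 22 N building up. The grip stood at x = 0.5356, against 0.5347 when I first grasped it.
5. **Bolt shut:** I pushed the knob with the rod's end until it met its stop (6 N). The knob then read y ≈ -0.037, against about -0.033 at the start.

**Last checks:**
- The jars stand upright under the deck.
- The rod's handle middle is at (0.395, 0.210), flat on the mat, whose centre is at (0.393, 0.103).
- The flask, gift box and beaker are within a few mm of where they started.
- The gripper is raised clear of everything.

**Missed or odd readings:**
- In the last look the top camera could not see the rod's handle because the arm hid it, so the rod's position rests on the scene camera alone.
- The networks never found the knob in the top picture. There I judged it by eye, and its position came from the scene camera only.
- Setting one jar down produced a brief force spike of about 40 N at the wrist, while the jar was held in the fingers.

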